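# Unhook the swinging cassette basket and stack it over a separator

### The arm

A 7-joint arm with a two-finger parallel gripper is mounted at the origin on a cart in front of the work surface, level with it; the furniture and walls round the work are solid. World frame = base frame: x ahead of the robot, y to its left, z up, the work surface at z = 0. Lengths are in m, angles in rad, forces in N, time in s.
With the tool pointing down it reaches from about 0.425 to 0.95 m from the base axis. Payload 16.7 kg.
Tool frame: the origin (TCP) lies at the very end of the fingers, on their centre line; the grasp point (between the pads) lies 19 mm behind it (manip.grasp_offset is the distance from the TCP to the grasp point, in m); x points along the fingers, y is the direction in which the jaws open and shut, and the axes are right-handed (so a half turn about x gives the same grasp; the last joint's range is limited). The gripper opens to 94 mm and grips with 3 to 60 N. Pads are 16 mm wide; open, the fingers measure 119 mm over their backs; the gripper's body (75 mm by 177 mm) begins 78 mm behind the grasp point.
Start: joints at [-0.149, 0.426, 0.074, 1.606, -0.034, 1.111, -0.067], TCP at [0.675, -0, 0.205] pointing down, gripper open.
Joint ranges: [-2.85, 2.85], [-0.5, 2.14], [-1.23, 1.37], [0.21, 2.46], [-1.02, 4.16], [0.16, 2.05], [-2.73, 2.73]. Speed limits (rad/s): [1.89, 1.89, 2.39, 2.39, 3.01, 3.01, 3.01].

### API

Orientations are given as a rotation vector (axis times angle).
In Python, from plant import manip, grab_frame, ticket, recognise gives the robot as it stands.
- The arm moves only by the tool play_rows, never from a script. Its argument "targets" is a list that holds one entry, the list of rows, each a list of 7 numbers: the shift along the tool's x, y, z in cm, then the turn, a rotation vector about the tool's x, y, z in rad, then the finger opening in cm, from 0 to 9.4. A call has 1 to 10 rows; each row is the pose to reach, as a shift and turn from the pose commanded when the call began, along the tool's axes at that moment; what a row does not reach only later rows make up. A row lasts 1/10 s, in which the tool goes at most 50 mm and 8.59 degrees, less where a joint would pass 70% of its speed; a pose out of reach is approached as far as the arm can. A call with a gripper value outside its range is refused whole. The fingers move at their own pace and stop on an object; "newtons" is the grip in N (left out, the last holds). Time passes only in rows, so rows that repeat a pose let the fingers close. It gives the time, the measured TCP pose, the force and the opening at its end, in the units of the state.
- manip.get_state(): the state, without advancing time (a new reading comes with each control period).
- grab_frame(name): name is "scene" or "side" or "wrist"; returns a dict with "frame" (400x640x3 uint8, blue, green, red), "fx", "fy", "cx", "cy" (pixels), "T" (4x4, takes a point from camera to world coordinates); the wrist camera has in their place "T_tool_cam" (4x4, takes a point from camera to tool coordinates, whose origin is the TCP and whose axes are the tool frame's). Camera axes: x right, y up, looking along -z (the intrinsics and any distortion apply to the point x, -y, -z); pixel columns grow to the right and rows downward; lengths in m; the calibration is good to about 2 mm. A picture is of the moment at which its call begins: read the wrist's pose just before it. There is no depth.
- ticket.hand_in(): hands the job in, once; it reports no verdict.
Trained networks look in the newest picture that a camera, given by its name, has taken for a name from the list of things; names that differ only in an ending like _2 or _b are one class to them, and where a whole thing is asked for, a point or a joint stands for the part that bears it (a point fixed in the world has none). Each returns a list of dicts, best first, with "score" (0 to 1); they miss things now and then, are a little off and sometimes report something else, mostly with a low value. They report only what shows in the picture. A call takes as long as a camera call. They do not tell look-alikes from the thing itself.
- recognise(camera, thing): "centre" ([x, y, z] in m, in the coordinates of the camera as it stood for that picture, good to about 4 mm: the middle of the surface that is visible of it).
The state is a dict: "time_s": time; "joint_pos": joint angles; "joint_vel": joint speeds; "tau": joint torques, N m; "eef_pos": TCP position; "tcp_rot": TCP orientation; "contact_force": force on the tool from outside, world axes, zero at the start; "torque": the same for the moment, N m; "grip_width": opening from 0.0 (shut) to 1.0 (fully open).
Only numpy, scipy, OpenCV 4.12 (cv2) and the standard library are available. Lean on these libraries where they do the work, as an engineer would, in place of code of your own. Each camera call takes 0.05 s, during which the arm holds its last target.

### The job

First pick the blue separator plate off its pedestal and lay it flat and squarely centred over the basket that is standing on the grey carrier. Then lift the white basket that swings on the drain stand straight up out of its two pivot seats, without letting it swing over or catch in the forks, and set it down gently, upright, squarely centred on the separator plate and facing the same way as the basket below, with its yellow cassette still inside. Leave the petri dish, the green box and the forceps where they are.

Things in the scene. Friction and masses are not known exactly. Their poses are not given: they have to be found in the camera images.
- basket_center (a point): Centre (half-way up) of the hanging white slotted basket, open on top: 54 mm in its x, 74 mm in its y, 50 mm high (rim 25 mm above, underside 25 mm below this point), walls 3 mm, about 0.22 kg. It swings about its y axis on trunnions at its y ends. Its flat long sides (facing +x and -x) are clear to grip from above, across 54 mm.
- cassette_center (a point): Centre of the yellow flat cassette, 38 x 28 x 6 mm, lying loose on the floor of the hanging basket (floor 3 mm thick).
- drain_stand: Fixed grey base 84x112x10 mm; origin under its centre, y along the pivots (the hanging basket's y axis). Two fork arms at its y ends, 40 mm wide, 8 thick, 83 apart inside, 93 high. Seats 20 mm wide, open upward between lips 11 mm apart: a trunnion passes only with the basket near upright and is clear after 24 mm of lift. Hanging basket's underside: 38 mm above the bench.
- separator_center (a point): Centre of the loose blue separator plate, 62 mm in its x, 82 mm in its y, 5 mm thick, 0.045 kg, z up, both ways round alike. It lies on a fixed pedestal 32 mm high (26x46 mm on top, foot 40x60x6 mm), overhanging it all round, and can be gripped from above across its 62 mm width.
- lower_rim (a point): Centre of the rim, 58 mm above the bench, of the lower white basket: shape and axes as the hanging one (54 mm in x, 74 in y, 50 high) but no trunnions. It holds a red and a green cassette and is fast on a grey carrier plate 78x98x8 mm fixed to the bench.
- basket: The same basket; origin at the centre of its underside, z up out of the mouth. Its trunnions are flattened steel pins, 6 mm wide in x and 16 mm tall, sticking out 18 mm from the middle of each y end, from 32 to 48 mm above this origin.
- separator: The separator plate itself; origin at the centre of its underside.
- petri: Clear petri dish, 58 mm across, 15 mm high, bystander; origin at the centre of its underside.
- coverslip_box: Green cardboard box, 46 x 62 x 16 mm, bystander; origin at the centre of its underside.
- forceps: Steel forceps, 12 x 126 x 8 mm, bystander lying near the front edge of the bench; origin at the centre of its underside.
Not all that is in view belongs to the job. Of the things shaped like the separator, the blue one is meant.

How it is judged:
By the outcome, as a careful person would: the job done as asked, in the order asked, and still so for the second after the job is handed in, with the robot touching nothing.
It also fails if it takes over 67 s, if anything falls off the work surface, if the arm or the gripper's body presses on something with over 40 N, if the wrist force passes 120 N, or if a joint passes its speed limit or range.

## Working session

There is one attempt and no reset: what is moved stays moved. The work goes in short steps, Python scripts to look and compute and a tool call to move; the robot and the scene stay as the last step left them, time stands still between calls to the robot, and variables do not carry over. Pictures are saved under pics/ and viewed, and the job is handed in when it is done.

Besides the shell and the picture viewer there is one more tool, called after "Request:" as name(argument=value, ...) on one line, values as JSON. play_rows: Moves the arm, as the interface text tells. Its arguments: {"type":"object","properties":{"targets":{"type":"array"},"newtons":{"type":"number"}},"required":["targets"]}

```bash
mkdir -p pics; ls
cat > h.py <<'E'
import numpy as np, cv2
from plant import manip, grab_frame, ticket, recognise
from scipy.spatial.transform import Rotation as R
def Ttool(s):
    T=np.eye(4);T[:3,:3]=R.from_rotvec(s["tcp_rot"]).as_matrix();T[:3,3]=s["eef_pos"];return T
def grab(n,fn=None):
    s=manip.get_state(); g=grab_frame(n)
    g["W"]=g["T"] if "T" in g else Ttool(s)@g["T_tool_cam"]
    if fn: cv2.imwrite("pics/"+fn,g["frame"])
    return g
def proj(g,p):
    q=np.linalg.inv(g["W"])@np.append(p,1); x,y,z=q[0],-q[1],-q[2]
    return np.array([g["cx"]+g["fx"]*x/z, g["cy"]+g["fy"]*y/z])
def ray(g,u,v):
    d=np.array([(u-g["cx"])/g["fx"],-(v-g["cy"])/g["fy"],-1.0]); return g["W"][:3,3],g["W"][:3,:3]@d
def onz(g,u,v,z):
    o,d=ray(g,u,v); return o+d*(z-o[2])/d[2]
E
python3 - <<'E'
from h import *
s=manip.get_state();print({k:np.round(v,3).tolist() for k,v in s.items()}, manip.grasp_offset)
for n in ["scene","side","wrist"]:
    g=grab(n,n+"0.png"); print(n,{k:v for k,v in g.items() if k not in("frame","T","W","T_tool_cam")}, np.round(g["W"],3).tolist())
    for t in ["basket_center","cassette_center","drain_stand","separator_center","lower_rim","basket","separator","petri","coverslip_box","forceps"]:
        try:
            for r in recognise(n,t)[:4]:
                w=g["W"]@np.append(r["centre"],1); print("  ",t,round(r["score"],2),np.round(w[:3],3),np.round(proj(g,w[:3])))
        except Exception as e: print(t,e)
print(manip.get_state()["time_s"])
E
```

```text
pics
{'time_s': 0.0, 'joint_pos': [-0.15, 0.427, 0.074, 1.607, -0.034, 1.111, -0.067], 'joint_vel': [0.001, 0.001, 0.0, 0.001, 0.001, -0.001, 0.0], 'tau': [-0.004, -93.584, 3.665, -45.42, -0.049, 0.02, -0.0], 'eef_pos': [0.675, -0.0, 0.205], 'tcp_rot': [1.209, 1.21, -1.21], 'contact_force': [0.07, -0.64, -0.295], 'torque': [0.043, 0.016, -0.013], 'grip_width': 0.997} 0.0188
scene {'fx': 483.64752783293994, 'fy': 483.64752783293994, 'cx': 324.5373466874541, 'cy': 196.58994660129287} [[0.813, 0.346, -0.469, 0.027], [-0.582, 0.458, -0.672, -0.619], [-0.018, 0.819, 0.573, 0.716], [0.0, 0.0, 0.0, 1.0]]
   basket_center 0.87 [0.566 0.185 0.069] [317. 186.]
   basket_center 0.19 [0.512 0.375 0.025] [260. 175.]
   drain_stand 0.69 [0.558 0.131 0.015] [328. 216.]
   separator_center 0.8 [ 0.391 -0.032  0.002] [308. 291.]
   separator_center 0.74 [ 0.547 -0.024  0.034] [365. 246.]
   lower_rim 0.79 [0.512 0.379 0.022] [259. 176.]
   basket 0.91 [0.567 0.186 0.069] [317. 186.]
   separator 0.69 [ 0.388 -0.036  0.003] [308. 292.]
   petri 0.83 [0.71  0.212 0.014] [356. 181.]
   petri 0.27 [0.731
[... 1648 characters left out ...]
70.]
   separator_center 0.88 [ 0.393 -0.045  0.006] [125. 211.]
   separator_center 0.79 [ 0.646 -0.11   0.008] [305. 254.]
   separator_center 0.74 [ 0.489 -0.117  0.006] [199. 257.]
   separator_center 0.55 [ 0.555 -0.018  0.035] [231. 198.]
   basket 0.76 [0.573 0.161 0.055] [226.  38.]
   basket 0.55 [0.735 0.071 0.015] [371. 127.]
   separator 0.92 [ 0.393 -0.05   0.004] [126. 214.]
   separator 0.83 [ 0.553 -0.012  0.035] [229. 194.]
   separator 0.8 [ 0.646 -0.112  0.005] [305. 254.]
   separator 0.68 [ 0.49  -0.117  0.01 ] [199. 259.]
   petri 0.81 [0.723 0.201 0.009] [365.  11.]
   coverslip_box 0.82 [0.735 0.072 0.019] [372. 126.]
   forceps 0.87 [0.373 0.122 0.007] [82. 84.]
1.65
```

View pics/scene0.png

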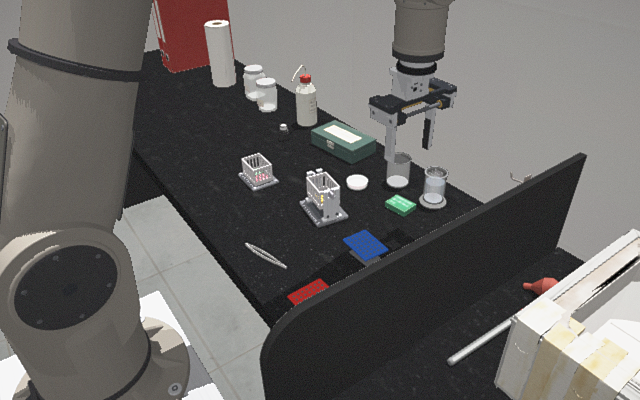

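View pics/side0.png

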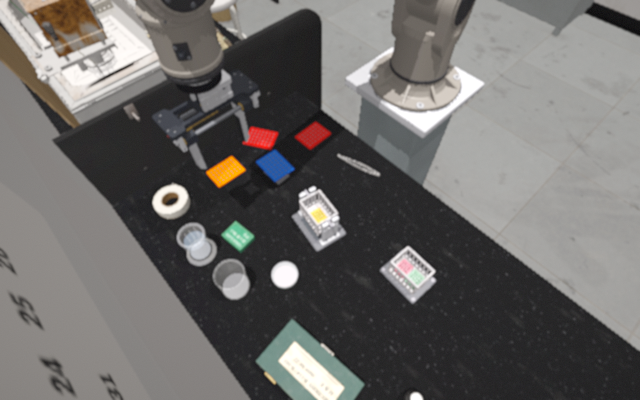

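View pics/wrist0.png

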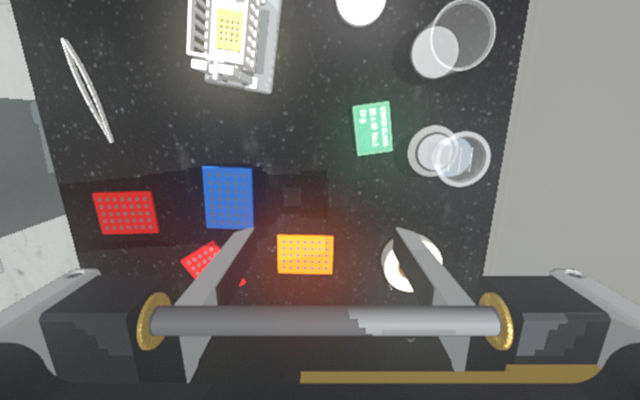

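```bash
cat >> h.py <<'E'
def crop(fn,out,x0,y0,x1,y1,k):
    im=cv2.imread("pics/"+fn)[y0:y1,x0:x1]; cv2.imwrite("pics/"+out,cv2.resize(im,None,fx=k,fy=k,interpolation=cv2.INTER_CUBIC))
E
python3 - <<'E'
from h import *
crop("wrist0.png","c1.png",180,0,300,120,5)
crop("wrist0.png","c1b.png",180,140,280,240,4)
crop("side0.png","c2.png",280,170,450,310,4)
crop("scene0.png","c3.png",230,140,390,270,4)
np.set_printoptions(suppress=True)
import pickle
# blue segmentation: needs calibration; static cams T
s=manip.get_state(); print(np.round(Ttool(s),3))
for n in ["wrist","side","scene"]:
    g=grab(n); f=g["frame"]; pickle.dump(g,open(n+"0.pkl","wb"))
    hsv=cv2.cvtColor(f,cv2.COLOR_BGR2HSV)
    m=cv2.inRange(hsv,(105,120,60),(125,255,255)); m=cv2.morphologyEx(m,cv2.MORPH_CLOSE,np.ones((3,3)))
    cs,_=cv2.findContours(m,cv2.RETR_EXTERNAL,cv2.CHAIN_APPROX_NONE); c=max(cs,key=cv2.contourArea)
    print(n,cv2.contourArea(c),cv2.boundingRect(c))
    for z in(0.037,):
        P=np.array([onz(g,u,v,z)[:2] for u,v in c[:,0]],np.float32)
        print(z,cv2.minAreaRect(P*1000))
E
```

```text
[[-0.     1.    -0.     0.675]
 [ 0.    -0.    -1.    -0.   ]
 [-1.    -0.    -0.     0.205]
 [ 0.     0.     0.     1.   ]]
wrist 2976.5 (201, 165, 52, 64)
0.037 ((551.2608642578125, -17.036354064941406), (83.92534637451172, 63.5542106628418), 86.94801330566406)
side 709.0 (255, 149, 40, 34)
0.037 ((551.9385375976562, -17.342060089111328), (91.8218002319336, 68.72028350830078), 86.8331069946289)
scene 751.5 (343, 229, 46, 32)
0.037 ((547.497802734375, -21.115543365478516), (86.78646850585938, 65.66283416748047), 87.49808502197266)
```

View pics/c1.png

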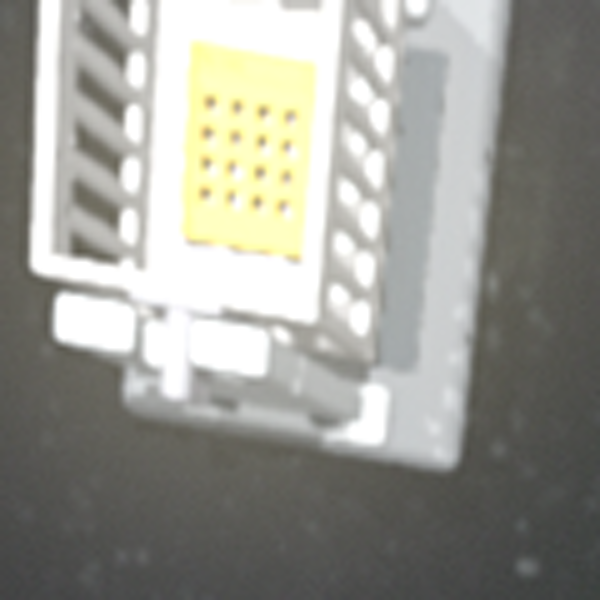

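View pics/c1b.png

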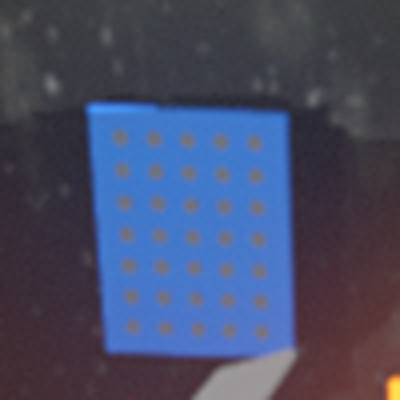

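View pics/c2.png

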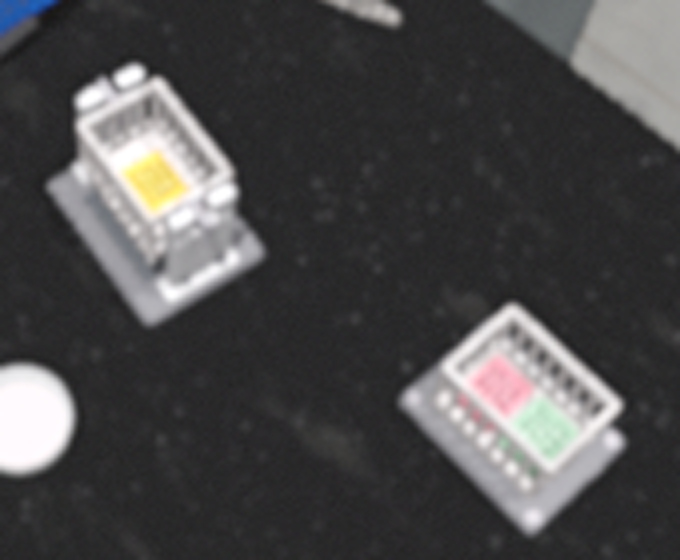

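View pics/c3.png

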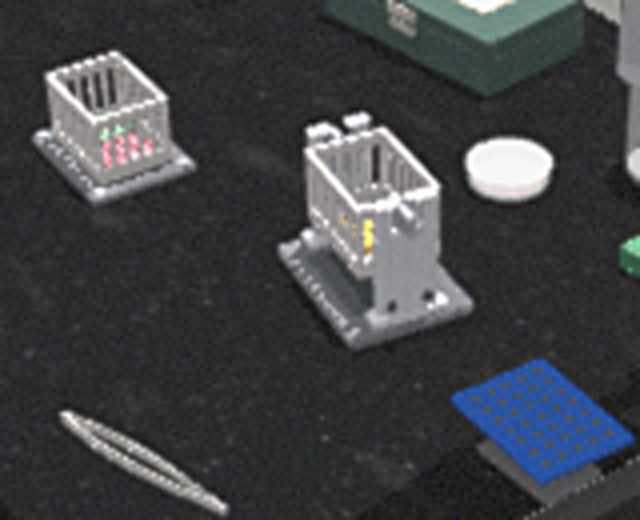

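Request:
play_rows(targets=[[[-2, -2, -3.5, 0, 0, 0, 9.4], [-4, -4, -7, 0, 0, 0, 9.4], [-6, -6, -10.5, 0, 0, 0, 9.4], [-8, -8, -14, 0, 0, 0, 9.4], [-8, -10, -18, 0, 0, 0, 9.4], [-8, -12, -22, 0, 0, 0, 9.4], [-8, -14, -25, 0, 0, 0, 9.4], [-8, -14.5, -27, 0, 0, 0, 9.4], [-8, -14.5, -27, 0, 0, 0, 9.4], [-8, -14.5, -27, 0, 0, 0, 9.4]]])

```text
time_s: 2.8
eef_pos: [0.53, 0.2699, 0.2855]
tcp_rot: [1.209, 1.209, -1.209]
contact_force: [1.1, -0.3, 1.0]
grip_width: 1.001
```

Run:
```python
from h import *
import pickle
s=manip.get_state();print(s["time_s"],np.round(s["eef_pos"],4),np.abs(s["joint_vel"]).max())
g=grab("wrist","wrist1.png"); pickle.dump(g,open("wrist1.pkl","wb"))
g=grab("side","side1.png"); pickle.dump(g,open("side1.pkl","wb"))
g=grab("scene","scene1.png"); pickle.dump(g,open("scene1.pkl","wb"))
```

```text
2.8 [0.53   0.2699 0.2855] 0.020715607017536577
```

View pics/wrist1.png

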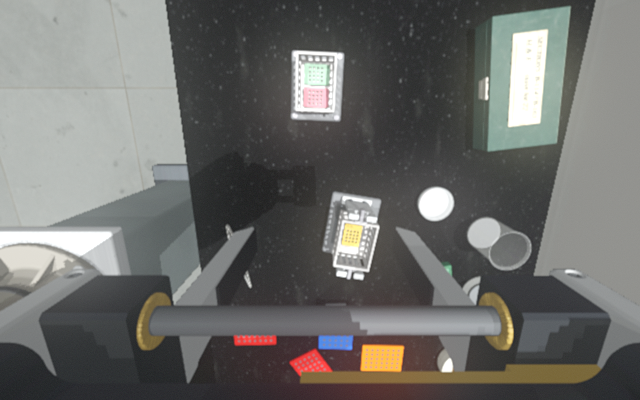

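Run:
```python
from h import *
crop("wrist1.png","d1.png",270,30,370,140,6)
crop("wrist1.png","d2.png",300,180,400,290,6)
crop("side1.png","d3.png",370,230,450,310,7)
crop("scene1.png","d4.png",230,140,290,200,8)
```

```text
(no output)
```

View pics/d1.png

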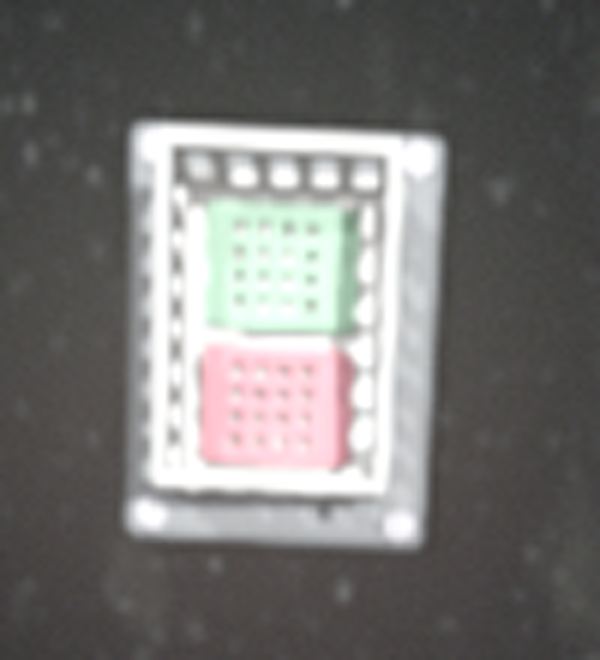

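View pics/d2.png

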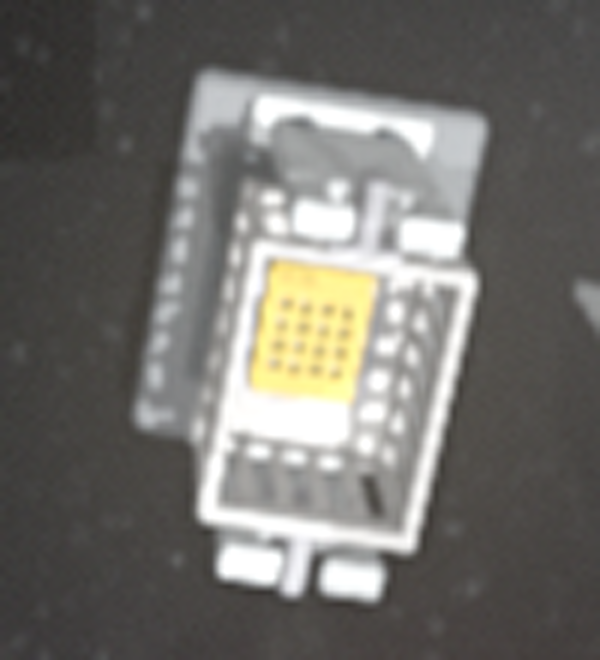

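View pics/d3.png

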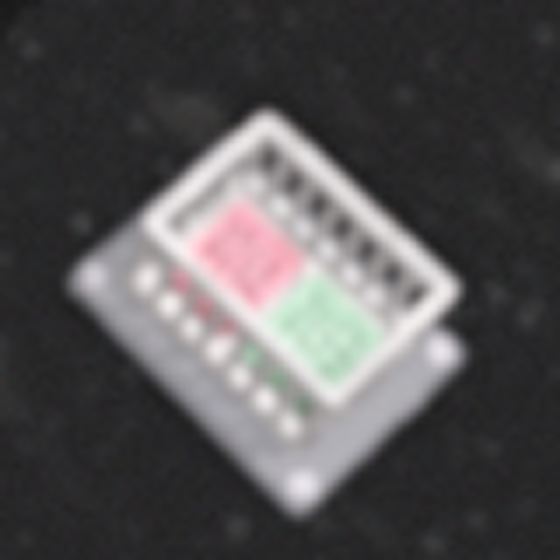

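View pics/d4.png

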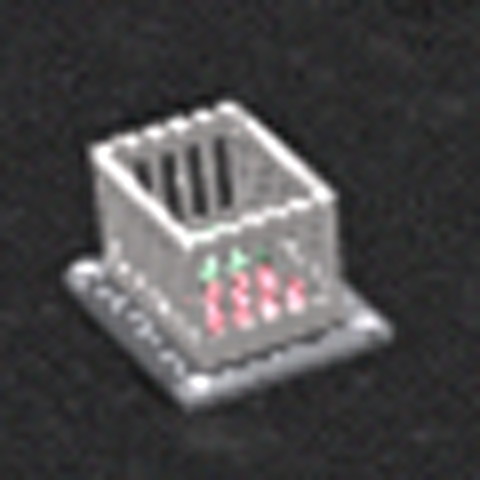

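```bash
cat >> h.py <<'E'
import pickle
from scipy.optimize import least_squares
def L(n): return pickle.load(open(n+".pkl","rb"))
def px(pts,x0,y0,k): return [((u+.5)/k-.5+x0,(v+.5)/k-.5+y0) for u,v in pts]
def fitrect(obs,w,l,x0,tilt=False,fixz=None):
    # obs: list of (g, [(sx,sy)], pix)
    def model(p,sx,sy):
        r=R.from_euler("ZY",[p[3],p[4] if tilt else 0]).apply([sx*w/2,sy*l/2,0]); q=np.array(p[:3])+r
        if fixz is not None: q[2]=fixz+r[2]
        return q
    def f(p):
        return np.concatenate([proj(g,model(p,*c))-np.array(u) for g,cs,us in obs for c,u in zip(cs,us)])
    r=least_squares(f,x0,loss="soft_l1"); return r.x,np.round(f(r.x).reshape(-1,2),1)
E
cat > fit1.py <<'E'
from h import *
np.set_printoptions(suppress=True,precision=4)
W=L("wrist1");S=L("side0");C=L("scene0")
cw=[(-1,1),(1,1),(1,-1),(-1,-1)]; cs=[(-1,-1),(1,-1),(-1,1),(1,1)]; cc=[(-1,1),(1,1),(1,-1),(-1,-1)]
low=[(W,cw,px([(158,130),(402,138),(385,492),(150,488)],270,30,6)),
 (S,cs,px([(265,105),(143,218),(465,288),(333,405)],370,230,7)),
 (C,cc,px([(92,148),(230,103),(338,195),(192,240)],230,140,8))]
hang=[(W,cw,px([(250,243),(475,272),(412,550),(203,520)],300,180,6)),
 (S,cs,px([(158,78),(78,122),(238,172),(155,220)],280,170,4)),
 (C,cc,px([(307,150),(380,125),(440,188),(368,207)],230,140,4))]
for nm,o,x0,t,fz in[("low",low,[.51,.38,.058,0,0],False,.058),("hang",hang,[.57,.16,.088,-.15,0],True,.088)]:
    for sel in [o,o[:1],o[1:2],o[2:],o[:2]]:
        print(nm,len(sel),fitrect(sel,.054,.074,x0,t)[0], "fixz",fitrect(sel,.054,.074,x0,t,fz)[0])
    print(fitrect(o,.054,.074,x0,t)[1].tolist())
E
python3 fit1.py
```

```text
low 3 [ 0.5177  0.3978  0.0574 -0.0377  0.    ] fixz [ 0.5177  0.3977  0.0181 -0.0377  0.    ]
low 1 [ 0.518   0.3979  0.0574 -0.0373  0.    ] fixz [ 0.518   0.3978  0.058  -0.0372  0.    ]
low 1 [ 0.5282  0.4002  0.0814 -0.0455  0.    ] fixz [ 0.5176  0.3976  0.058  -0.045   0.    ]
low 1 [ 0.5224  0.4091  0.0499 -0.022   0.    ] fixz [ 0.5164  0.3965  0.0592 -0.0237  0.    ]
low 2 [ 0.518   0.3977  0.059  -0.0393  0.    ] fixz [ 0.5179  0.3977  0.0568 -0.0393  0.    ]
[[-0.7, -0.1], [-0.2, 0.3], [-0.0, 0.4], [0.1, -0.5], [0.2, 1.1], [0.4, 0.4], [-1.2, -0.2], [0.3, -0.2], [0.1, -0.2], [0.8, -0.3], [0.1, -0.4], [-0.0, 0.2]]
hang 3 [ 0.5751  0.172   0.0878 -0.1455 -0.0006] fixz [ 0.5751  0.1721  0.1016 -0.1455 -0.0011]
hang 1 [ 0.5756  0.1721  0.0883 -0.1508  0.0112] fixz [ 0.5756  0.172  -0.047  -0.1506  0.0103]
hang 1 [ 0.5791  0.1784  0.1011 -0.1399 -0.0626] fixz [ 0.5738  0.1727 -0.2619 -0.1423 -0.0419]
hang 1 [ 0.5995  0.2061  0.0591 -0.0876  0.0509] fixz [ 0.5746  0.1699 -0.3051 -0.0872  0.064 ]
hang 2 [ 0.5752  0.1736  0.0911 -0.1476 -0.0093] fixz [ 0.5751  0.1722  0.0779 -0.1481 -0.0122]
[[-0.4, -0.2], [-0.6, 0.2], [0.2, -0.3], [-0.6, -0.0], [-0.4, 0.1], [-0.3, 0.6], [-1.1, -0.2], [-0.7, 0.3], [-0.6, -0.6], [1.0, -0.1], [0.6, -1.2], [-2.0, 0.4]]
```

Request:
play_rows(targets=[[[1, 0.3, 4, 0, 0, 0, 9.4], [2, 0.6, 8.5, 0, 0, 0, 9.4], [3, 1.0, 13, 0.02, 0, 0, 9.4], [5, 1.4, 17.5, 0.04, 0, 0, 9.4], [8, 1.8, 21.5, 0.053, 0, 0, 9.4], [11, 2.1, 25, 0.053, 0, 0, 9.4], [14, 2.1, 28, 0.053, 0, 0, 9.4], [15, 2.1, 28.7, 0.053, 0, 0, 9.4], [15, 2.1, 28.7, 0.053, 0, 0, 9.4]]])

```text
time_s: 3.85
eef_pos: [0.55, -0.019, 0.1342]
tcp_rot: [1.249, 1.183, -1.253]
contact_force: [0.9, 0.8, 0.3]
grip_width: 0.999
```

Run:
```python
from h import *
s=manip.get_state();print(s["time_s"],np.round(s["eef_pos"],4),np.abs(s["joint_vel"]).max(),R.from_rotvec(s["tcp_rot"]).as_matrix().round(3).tolist())
g=grab("wrist","wrist2.png"); pickle.dump(g,open("wrist2.pkl","wb"))
crop("wrist2.png","e1.png",180,160,460,400,2)
```

```text
3.85 [ 0.55   -0.019   0.1342] 0.03620847799519276 [[-0.003, 0.998, -0.056], [-0.001, -0.056, -0.998], [-1.0, -0.003, 0.001]]
```

View pics/e1.png

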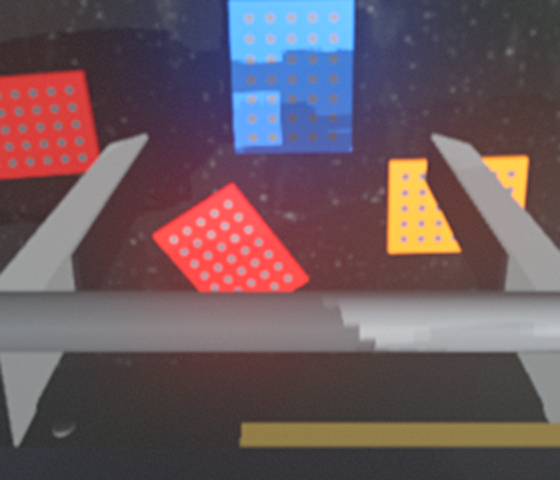

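```bash
cat > blue.py <<'E'
from h import *
import sys
def bluefit(g,z,thr=(100,100,50)):
    hsv=cv2.cvtColor(g["frame"],cv2.COLOR_BGR2HSV)
    m=cv2.inRange(hsv,thr,(125,255,255)); m=cv2.morphologyEx(m,cv2.MORPH_CLOSE,np.ones((5,5)))
    cs,_=cv2.findContours(m,cv2.RETR_EXTERNAL,cv2.CHAIN_APPROX_NONE); c=max(cs,key=cv2.contourArea)
    P=np.array([onz(g,u,v,z)[:2] for u,v in c[:,0]],np.float32)
    return cv2.boundingRect(c),cv2.minAreaRect(P*1000)
if __name__=="__main__":
    for n in ["wrist0","wrist2","side0"]:
        for z in (.032,.037,.042): print(n,z,bluefit(L(n),z))
    crop("wrist2.png","e2.png",270,100,390,250,4)
E
python3 blue.py
```

```text
wrist0 0.032 ((201, 165, 53, 65), ((550.1010131835938, -18.600574493408203), (85.82988739013672, 65.38036346435547), 87.58370971679688))
wrist0 0.037 ((201, 165, 53, 65), ((551.8689575195312, -17.22930145263672), (84.61323547363281, 64.45356750488281), 87.58370971679688))
wrist0 0.042 ((201, 165, 53, 65), ((553.6368408203125, -15.858028411865234), (83.3965835571289, 63.52684020996094), 87.58370971679688))
wrist2 0.032 ((260, 129, 108, 108), ((539.6838989257812, -3.8108062744140625), (111.94721984863281, 109.76648712158203), 86.80136108398438))
wrist2 0.037 ((260, 129, 108, 108), ((539.951904296875, -2.6916351318359375), (109.95834350585938, 107.81633758544922), 86.80136108398438))
wrist2 0.042 ((260, 129, 108, 108), ((540.2197875976562, -1.5724716186523438), (107.96946716308594, 105.8662338256836), 86.8013687133789))
side0 0.032 ((255, 149, 41, 34), ((550.0651245117188, -21.192596435546875), (93.49365234375, 69.56397247314453), 86.83308410644531))
side0 0.037 ((255, 149, 41, 34), ((552.1004028320312, -17.877723693847656), (92.8735580444336, 69.1025390625), 86.83303833007812))
side0 0.042 ((255, 149, 41, 34), ((554.1355590820312, -14.562824249267578), (92.25345611572266, 68.64118194580078), 86.83309936523438))
```

View pics/e2.png

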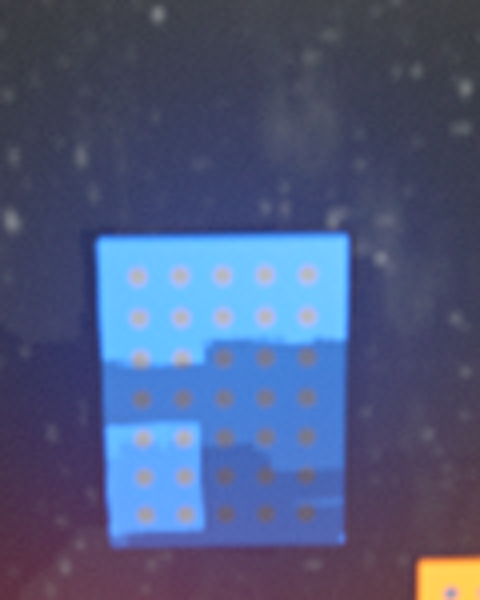

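Run:
```python
from h import *
np.set_printoptions(suppress=True,precision=4)
cw=[(-1,1),(1,1),(1,-1),(-1,-1)]
a=(L("wrist2"),cw,px([(97,237),(349,233),(344,545),(108,546)],270,100,4))
b=(L("wrist0"),cw,px([(88,104),(288,112),(297,350),(105,352)],180,140,4))
for o in([a],[b],[a,b]): print(*fitrect(o,.062,.082,[.55,-.017,.037,-.05,0]))
```

```text
[ 0.5515 -0.0173  0.0372 -0.0454  0.    ] [[-0.2 -0.2]
 [ 0.1  0.1]
 [-0.2 -0.1]
 [ 0.2  0.2]]
[ 0.5516 -0.0175  0.0354 -0.0355  0.    ] [[-0.1 -0.1]
 [-0.2 -0.3]
 [-0.3  1.5]
 [ 0.8 -0.5]]
[ 0.5516 -0.0175  0.0361 -0.0422  0.    ] [[-0.   0. ]
 [-0.   0.1]
 [-0.1 -0.4]
 [ 0.6  0. ]
 [-0.1 -0.2]
 [-0.2 -0.1]
 [-0.7  1.8]
 [ 0.4 -0.5]]
```

Request:
play_rows(targets=[[[3, 0.15, -0.15, -0.01, 0, 0, 9.4], [6, 0.15, -0.15, -0.01, 0, 0, 9.4], [9, 0.15, -0.15, -0.01, 0, 0, 9.4], [11, 0.15, -0.15, -0.01, 0, 0, 9.4], [11.7, 0.15, -0.15, -0.01, 0, 0, 9.4], [11.7, 0.15, -0.15, -0.01, 0, 0, 9.4], [11.7, 0.15, -0.15, -0.01, 0, 0, 9.4]]], newtons=20)

```text
time_s: 4.6
eef_pos: [0.5536, -0.015, 0.0199]
tcp_rot: [1.242, 1.188, -1.239]
contact_force: [-0.1, 0.5, -0.7]
grip_width: 0.998
```

Request:
play_rows(targets=[[[0, 0, 0, 0, 0, 0, 7.5], [0, 0, 0, 0, 0, 0, 6.8], [0, 0, 0, 0, 0, 0, 6.4], [0, 0, 0, 0, 0, 0, 6.0], [0, 0, 0, 0, 0, 0, 5.5], [0, 0, 0, 0, 0, 0, 5.5], [0, 0, 0, 0, 0, 0, 5.5], [0, 0, 0, 0, 0, 0, 5.5]]])

```text
time_s: 5.4
eef_pos: [0.5526, -0.0156, 0.0186]
tcp_rot: [1.241, 1.188, -1.241]
contact_force: [-1.5, -0.5, 5.6]
grip_width: 0.661
```

Run:
```python
from h import *
s=manip.get_state();print(s["time_s"],np.round(s["eef_pos"],4),s["grip_width"]*94,np.round(s["contact_force"],1))
g=grab("wrist","wrist3.png")
crop("wrist3.png","f1.png",180,160,460,400,2)
```

```text
5.4 [ 0.5526 -0.0156  0.0186] 62.165873831679725 [-1.5 -0.5  5.6]
```

View pics/f1.png

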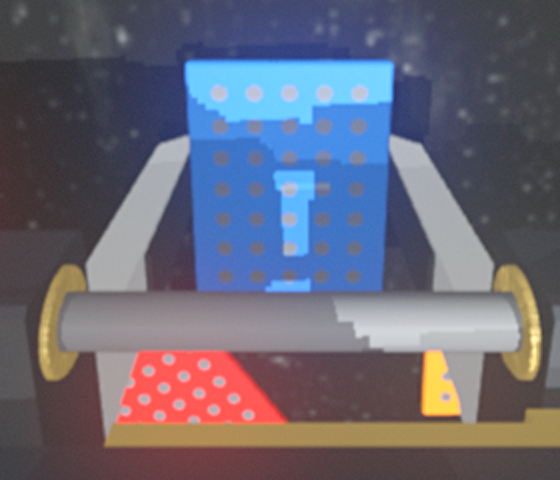

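Request:
play_rows(targets=[[[-0.5, 0, 0, 0, 0, 0, 5.5], [-1.5, 0, 0, 0, 0, 0, 5.5], [-4, 0, 0, 0, 0, 0, 5.5], [-7, 0, 0, 0, 0, 0, 5.5], [-10, 0, 0, 0, 0, 0, 5.5], [-13, 0, 0, 0, 0, 0, 5.5], [-15, 0, 0, 0, 0, 0, 5.5], [-16, 0, 0, 0, 0, 0, 5.5], [-16, 0, 0, 0, 0, 0, 5.5]]])

```text
time_s: 6.35
eef_pos: [0.5531, -0.0155, 0.1798]
tcp_rot: [1.242, 1.187, -1.239]
contact_force: [-0.2, -1.0, -0.9]
grip_width: 0.656
```

Request:
play_rows(targets=[[[0, -0.2, -2, 0, 0, 0, 5.5], [0, -0.5, -6, 0, 0, 0, 5.5], [0, -0.9, -10, 0, 0, 0, 5.5], [0, -1.2, -14, 0, 0, 0, 5.5], [0, -1.6, -18, 0, 0, 0, 5.5], [0, -2.0, -22, 0, 0, 0, 5.5], [0, -2.4, -26, 0, 0, 0, 5.5], [0, -2.7, -30, 0, 0, 0, 5.5], [0, -2.7, -30, 0, 0, 0, 5.5], [0, -2.7, -30, 0, 0, 0, 5.5]]])

```text
time_s: 7.35
eef_pos: [0.5376, 0.2857, 0.1769]
tcp_rot: [1.238, 1.19, -1.242]
contact_force: [-0.2, -2.0, -0.6]
grip_width: 0.655
```

Run:
```python
from h import *
s=manip.get_state();print(s["time_s"],np.round(s["eef_pos"],4),s["grip_width"]*94,np.round(s["contact_force"],1),R.from_rotvec(s["tcp_rot"]).as_matrix().round(4).tolist())
g=grab("wrist","wrist4.png");pickle.dump(g,open("wrist4.pkl","wb"))
```

```text
7.35 [0.5376 0.2857 0.1769] 61.55835824632552 [-0.2 -2.  -0.6] [[-0.002, 0.9991, -0.0412], [-0.0012, -0.0412, -0.9991], [-1.0, -0.002, 0.0013]]
```

View pics/wrist4.png

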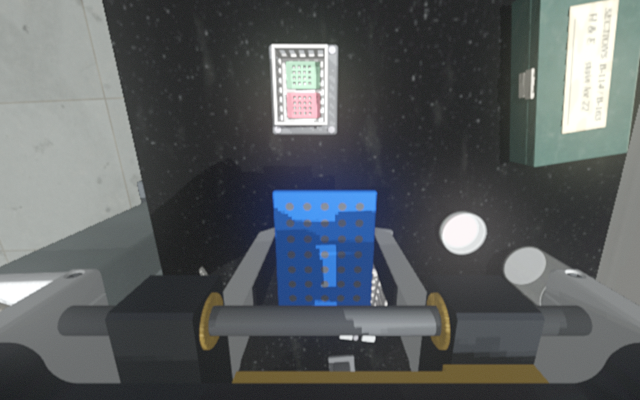

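Run:
```python
from h import *
crop("wrist4.png","g1.png",255,30,355,145,6)
crop("wrist4.png","g2.png",260,180,390,310,5)
```

```text
(no output)
```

View pics/g1.png

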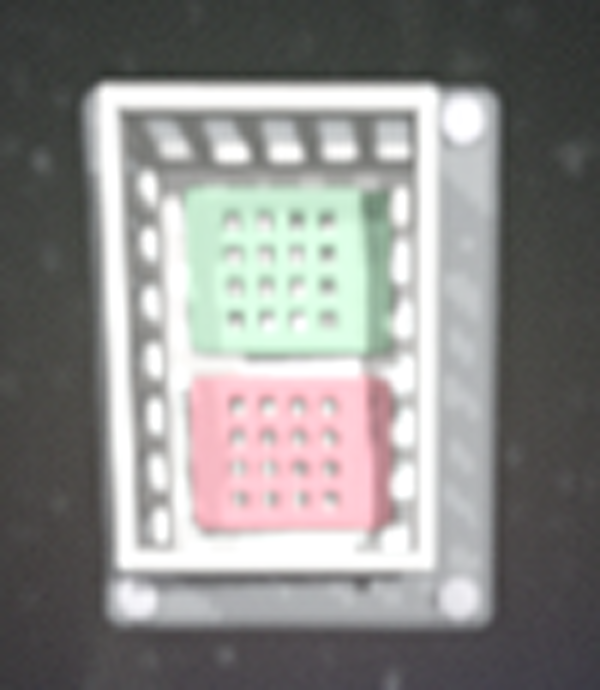

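View pics/g2.png

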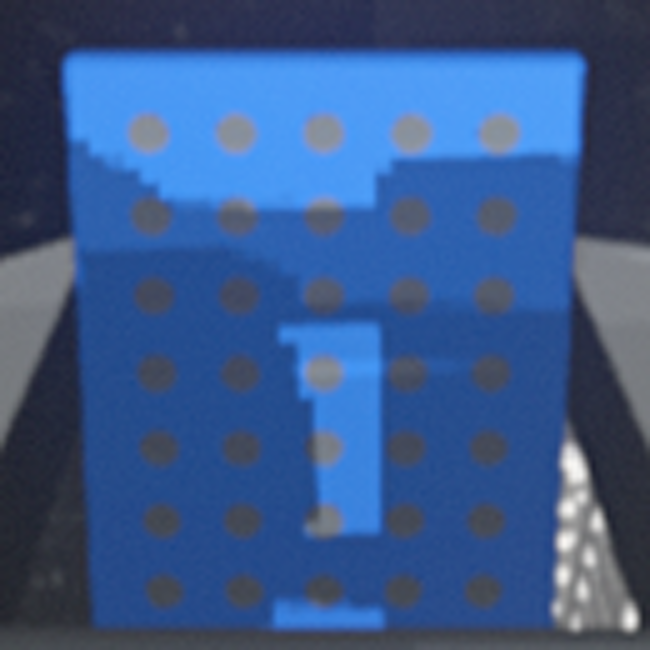

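Run:
```python
from h import *
np.set_printoptions(suppress=True,precision=4)
g=L("wrist4")
cw=[(-1,1),(1,1),(1,-1),(-1,-1)]
print("low",*fitrect([(g,cw,px([(97,83),(437,86),(434,570),(117,569)],255,30,6))],.054,.074,[.518,.398,.058,-.04,0]))
W=L("wrist1")
print("low2",*fitrect([(g,cw,px([(97,83),(437,86),(434,570),(117,569)],255,30,6)),(W,cw,px([(158,130),(402,138),(385,492),(150,488)],270,30,6))],.054,.074,[.518,.398,.058,-.04,0]))
holes=px([(149,133),(499,133),(323,133),(165,591),(484,591),(323,591),(155,373),(491,373),(323,373)],260,180,5)
hc=[(-2,3),(2,3),(0,3),(-2,-3),(2,-3),(0,-3),(-2,0),(2,0),(0,0)]
cor=px([(64,53),(583,53)],260,180,5)
def f(p,full=True):
    Rr=R.from_euler("ZYX",p[3:6]); c=p[:3]; o=[]
    for (i,j),u in zip(hc,holes): o.append(proj(g,c+Rr.apply([i*p[6],j*p[7],0]))-u)
    for (i,j),u in zip([(-.031,.041),(.031,.041)],cor): o.append(proj(g,c+Rr.apply([i,j,0]))-u)
    return np.concatenate(o)
r=least_squares(f,[.5376,.2857,.195,-.04,0,0,.01,.01]); print(r.x,np.abs(f(r.x)).max())
r0=r
f2=lambda q:f(np.array([*q[:4],0,0,*q[4:]]))
r=least_squares(f2,[.5376,.2857,.195,-.04,.01,.01]); print(r.x,np.abs(f2(r.x)).max())
```

```text
low [ 0.518   0.3981  0.0588 -0.0465  0.    ] [[-0.1  0.1]
 [ 0.1 -0. ]
 [ 0.   0. ]
 [-0.  -0.1]]
low2 [ 0.518   0.398   0.0584 -0.0435  0.    ] [[-0.2  0.4]
 [-0.   0.1]
 [ 0.1 -0. ]
 [ 0.1  0. ]
 [-0.4 -0.6]
 [ 0.2  0.1]
 [ 0.1  0.3]
 [ 0.1 -0.8]]
[ 0.5375  0.2831  0.1947 -0.0405 -0.0018 -0.0343  0.0106  0.0104] 0.36329338370785536
[ 0.5375  0.2832  0.1951 -0.0408  0.0105  0.0105] 0.7107449425377013
```

Request:
play_rows(targets=[[[0, -0.5, -2, 0, 0, 0, 5.5], [0, -1.2, -5.5, 0, 0, 0, 5.5], [0, -1.9, -9, 0, 0, 0, 5.5], [0, -2.4, -11.4, 0, 0, 0, 5.5], [2, -2.4, -11.4, 0, 0, 0, 5.5], [5, -2.4, -11.4, 0, 0, 0, 5.5], [8, -2.4, -11.4, 0, 0, 0, 5.5], [10, -2.4, -11.4, 0, 0, 0, 5.5], [10.5, -2.4, -11.4, 0, 0, 0, 5.5], [10.5, -2.4, -11.4, 0, 0, 0, 5.5]]])

```text
time_s: 8.4
eef_pos: [0.5196, 0.3989, 0.0729]
tcp_rot: [1.24, 1.188, -1.243]
contact_force: [-1.0, -0.1, -0.6]
grip_width: 0.654
```

Run:
```python
from h import *
s=manip.get_state();print(s["time_s"],np.round(s["eef_pos"],4),s["grip_width"]*94,np.round(s["contact_force"],1),R.from_rotvec(s["tcp_rot"]).as_matrix().round(4).tolist())
g=grab("wrist","wrist5.png");pickle.dump(g,open("wrist5.pkl","wb"))
crop("wrist5.png","h1.png",260,180,390,310,5)
g=grab("side","side5.png");crop("side5.png","h2.png",350,180,480,310,5)
```

```text
8.4 [0.5196 0.3989 0.0729] 61.43385970607586 [-1.  -0.1 -0.6] [[-0.0009, 0.999, -0.0443], [-0.0012, -0.0443, -0.999], [-1.0, -0.0009, 0.0013]]
```

View pics/h1.png

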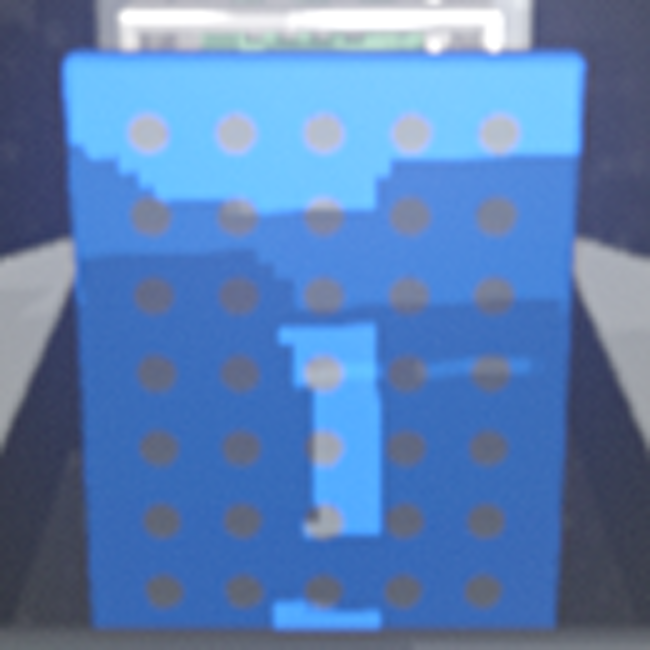

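View pics/h2.png

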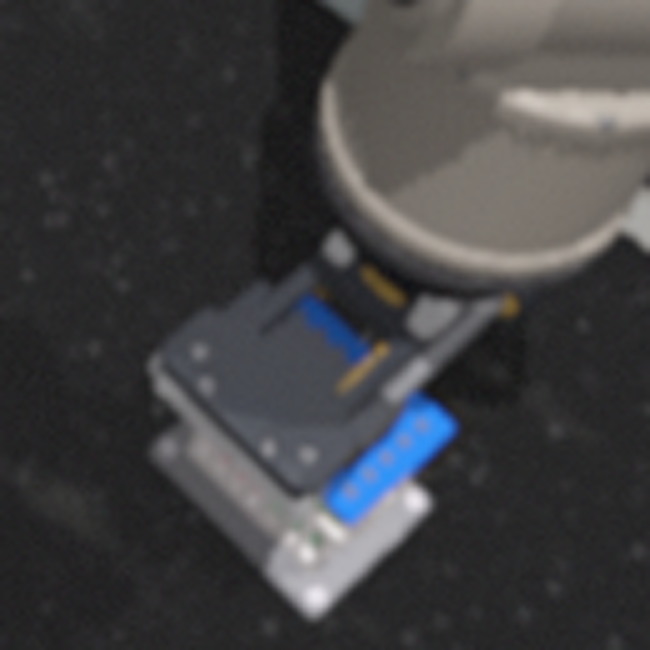

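Run:
```python
from h import *
np.set_printoptions(suppress=True,precision=4)
g=L("wrist5")
for u in px([(118,10),(503,10)],260,180,5): print(onz(g,*u,.058))
for c in [(-1,1),(1,1)]:
    p=np.array([.518,.398,.058])+R.from_euler("z",-.044).apply([c[0]*.027,c[1]*.037,0]); print("exp",p,((proj(g,p)-[260,180])+.5)*5-.5)
o=proj(g,[.5195,.3963,.0919]); print("plate centre px",((o-[260,180])+.5)*5-.5, onz(g,*px([(323,373)],260,180,5)[0],.091))
```

```text
[0.4924 0.4371 0.058 ]
[0.5465 0.4347 0.058 ]
exp [0.4927 0.4362 0.058 ] [120.5101  16.669 ]
exp [0.5466 0.4338 0.058 ] [503.4383  16.524 ]
plate centre px [323.2434 376.1318] [0.5195 0.3963 0.091 ]
```

Request:
play_rows(targets=[[[0.5, -0.17, -0.22, 0, 0, 0, 5.5], [1.0, -0.17, -0.22, 0, 0, 0, 5.5], [1.5, -0.17, -0.22, 0, 0, 0, 5.5], [2, -0.17, -0.22, 0, 0, 0, 5.5], [2.4, -0.17, -0.22, 0, 0, 0, 5.5], [2.7, -0.17, -0.22, 0, 0, 0, 5.5], [2.7, -0.17, -0.22, 0, 0, 0, 5.5], [2.7, -0.17, -0.22, 0, 0, 0, 5.5]]])

```text
time_s: 9.3
eef_pos: [0.5178, 0.4025, 0.0465]
tcp_rot: [1.241, 1.189, -1.241]
contact_force: [-0.1, -0.8, 0.3]
grip_width: 0.654
```

Run:
```python
from h import *
s=manip.get_state();print(s["time_s"],np.round(s["eef_pos"],4),s["grip_width"]*94,np.round(s["contact_force"],1),np.round(s["torque"],2))
g=grab("wrist","wrist6.png");pickle.dump(g,open("wrist6.pkl","wb"))
crop("wrist6.png","i1.png",260,180,390,310,5)
```

```text
9.3 [0.5178 0.4025 0.0465] 61.44430777023931 [-0.1 -0.8  0.3] [0.02 0.01 0.04]
```

View pics/i1.png

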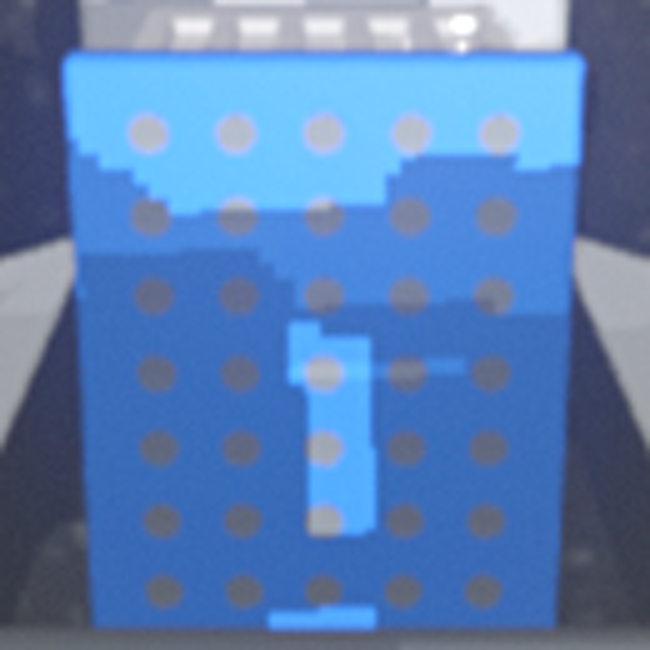

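Request:
play_rows(targets=[[[0.08, 0, 0.08, 0, 0, 0, 5.5], [0.15, 0, 0.08, 0, 0, 0, 5.5], [0.15, 0, 0.08, 0, 0, 0, 5.5], [0.15, 0, 0.08, 0, 0, 0, 5.5]]])

```text
time_s: 9.75
eef_pos: [0.5178, 0.4017, 0.045]
tcp_rot: [1.241, 1.189, -1.241]
contact_force: [0.0, 0.2, -0.1]
grip_width: 0.655
```

Run:
```python
from h import *
s=manip.get_state();print(s["time_s"],np.round(s["eef_pos"],4),np.round(s["contact_force"],1))
g=grab("scene");g=grab("scene");
s=manip.get_state();print(s["time_s"],np.round(s["eef_pos"],4),np.round(s["contact_force"],1))
```

```text
9.75 [0.5178 0.4017 0.045 ] [ 0.   0.2 -0.1]
9.85 [0.5177 0.4017 0.045 ] [-1.1 -0.5 -0.1]
```

Request:
play_rows(targets=[[[0.08, 0, 0.05, 0, 0, 0, 5.5], [0.15, 0, 0.05, 0, 0, 0, 5.5], [0.15, 0, 0.05, 0, 0, 0, 5.5], [0.15, 0, 0.05, 0, 0, 0, 5.5]]])

```text
time_s: 10.25
eef_pos: [0.5179, 0.4016, 0.0446]
tcp_rot: [1.242, 1.189, -1.24]
contact_force: [-5.3, -2.6, 15.2]
grip_width: 0.65
```

Request:
play_rows(targets=[[[-0.08, 0, 0, 0, 0, 0, 5.5], [-0.08, 0, 0, 0, 0, 0, 6.2], [-0.08, 0, 0, 0, 0, 0, 6.4], [-0.08, 0, 0, 0, 0, 0, 6.6], [-0.08, 0, 0, 0, 0, 0, 6.9], [-0.08, 0, 0, 0, 0, 0, 7.4], [-0.08, 0, 0, 0, 0, 0, 8.2], [-0.08, 0, 0, 0, 0, 0, 9.2], [-0.08, 0, 0, 0, 0, 0, 9.2]]])

```text
time_s: 11.15
eef_pos: [0.5177, 0.4012, 0.0443]
tcp_rot: [1.241, 1.189, -1.241]
contact_force: [-0.3, -0.2, 0.3]
grip_width: 0.973
```

Run:
```python
from h import *
s=manip.get_state();print(s["time_s"],np.round(s["eef_pos"],4),s["grip_width"]*94,np.round(s["contact_force"],1))
g=grab("wrist","wrist7.png");pickle.dump(g,open("wrist7.pkl","wb"))
crop("wrist7.png","j1.png",240,170,410,310,4)
```

```text
11.15 [0.5177 0.4012 0.0443] 91.4401602938174 [-0.3 -0.2  0.3]
```

View pics/j1.png

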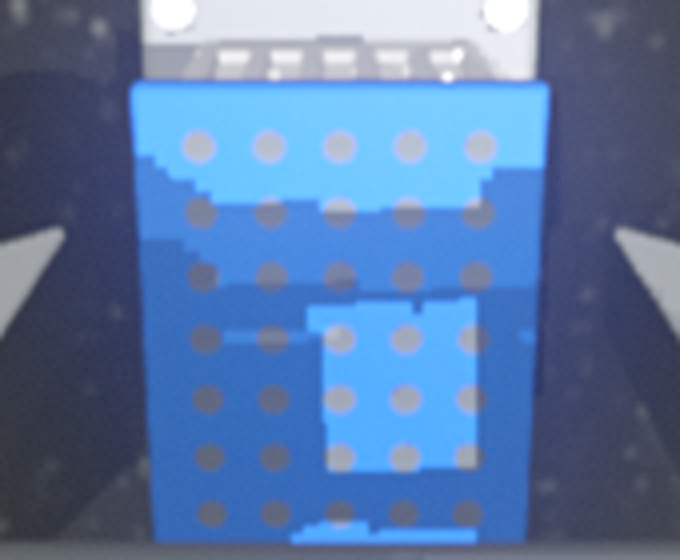

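Request:
play_rows(targets=[[[-1, 0, 0, 0, 0, 0, 9.4], [-3, 0, 0, 0, 0, 0, 9.4], [-7, 0, 0, 0, 0, 0, 9.4], [-11, 0, 1, 0, 0, 0, 9.4], [-14, 0, 4, 0, 0, 0, 9.4], [-16, 1, 7, 0, 0, 0, 9.4], [-18, 2, 10, 0, 0, 0, 9.4], [-18, 2, 12, 0, 0, 0, 9.4], [-18, 2, 12, 0, 0, 0, 9.4], [-18, 2, 12, 0, 0, 0, 9.4]]])

```text
time_s: 12.2
eef_pos: [0.532, 0.2806, 0.2241]
tcp_rot: [1.241, 1.189, -1.241]
contact_force: [0.2, -0.3, -0.5]
grip_width: 0.998
```

Run:
```python
from h import *
s=manip.get_state();print(s["time_s"],np.round(s["eef_pos"],4),s["grip_width"]*94,np.abs(s["joint_vel"]).max())
g=grab("wrist","wrist8.png");pickle.dump(g,open("wrist8.pkl","wb"))
g=grab("side","side8.png");pickle.dump(g,open("side8.pkl","wb"))
crop("side8.png","k3.png",370,220,450,300,6)
```

```text
12.2 [0.532  0.2806 0.2241] 93.76670365290788 0.016480021055965674
```

View pics/wrist8.png

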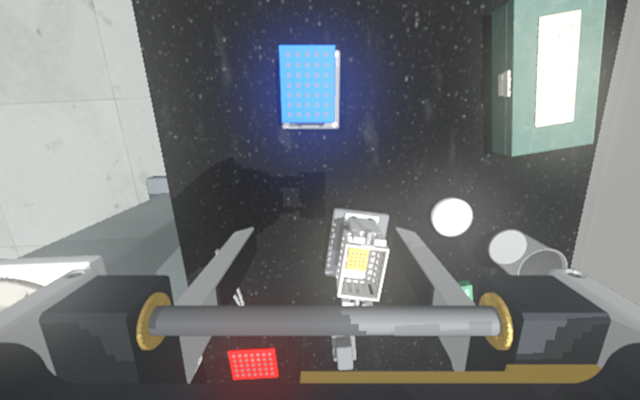

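View pics/k3.png

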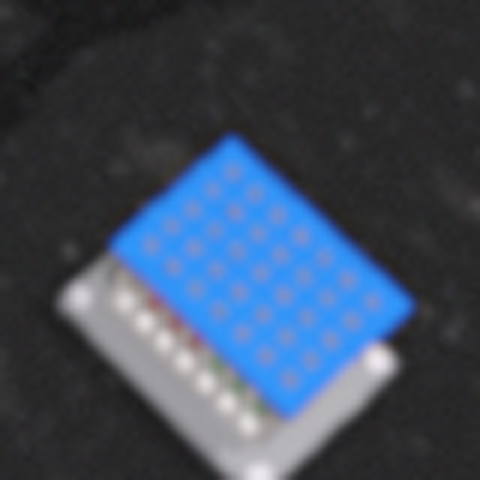

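Run:
```python
from h import *
from blue import bluefit
crop("wrist8.png","k1.png",265,30,355,140,5)
crop("wrist8.png","k2.png",315,200,405,310,5)
print(bluefit(L("wrist8"),.063,(100,150,120)))
```

```text
((275, 44, 61, 79), ((499.4595642089844, 413.8681335449219), (101.3209457397461, 50.74375915527344), 49.58115005493164))
```

View pics/k1.png

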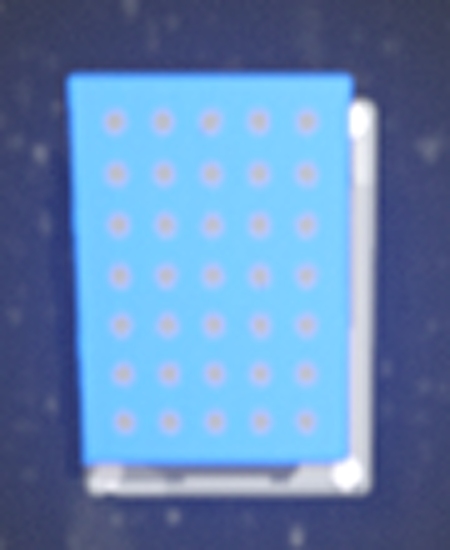

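View pics/k2.png

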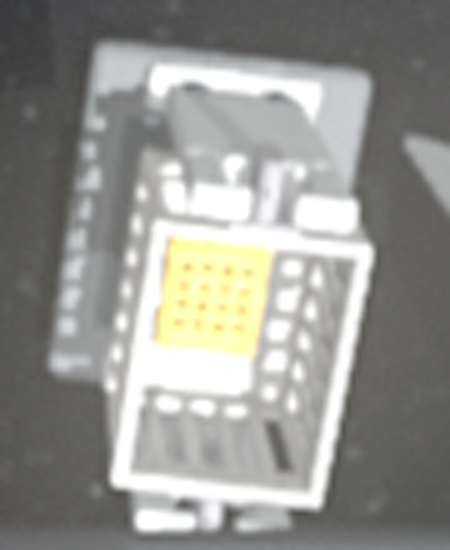

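Run:
```python
from h import *
np.set_printoptions(suppress=True,precision=4)
g=L("wrist8");cw=[(-1,1),(1,1),(1,-1),(-1,-1)]
print("plate",*fitrect([(g,cw,px([(68,74),(352,74),(350,465),(84,465)],265,30,5))],.062,.082,[.518,.398,.063,-.04,0]))
print(onz(g,*px([(213,275)],265,30,5)[0],.063))
hb=(g,cw,px([(152,223),(374,242),(322,508),(112,486)],315,200,5))
w1=(L("wrist1"),cw,px([(250,243),(475,272),(412,550),(203,520)],300,180,6))
for o in([hb],[hb,w1]):
  print("hang",*fitrect(o,.054,.074,[.575,.172,.088,-.15,0],True))
S=L("side8");cs=[(-1,-1),(1,-1),(-1,1),(1,1)]
print("side plate",*fitrect([(S,cs,px([(233,133),(110,242),(415,305),(287,418)],370,220,6))],.062,.082,[.518,.398,.063,-.04,0],False,.063))
# stand base: z=.010
st=px([(100,42),(370,73),(48,375)],315,200,5)
for u in st: print(onz(g,*u,.010))
```

```text
plate [ 0.5181  0.3986  0.0629 -0.0414  0.    ] [[-0.   0.1]
 [ 0.1 -0. ]
 [-0.1 -0.1]
 [ 0.   0. ]]
[0.518  0.3988 0.063 ]
hang [ 0.575   0.1752  0.0928 -0.1592  0.0118] [[ 0.  -0.4]
 [-0.1  0.3]
 [-0.  -0.2]
 [ 0.1  0.3]]
hang [ 0.5753  0.1733  0.0902 -0.1553  0.0072] [[ 0.   0.1]
 [-0.4  0.7]
 [ 0.  -0.2]
 [ 0.4  0.3]
 [ 0.1 -0.6]
 [ 0.1  0.1]
 [ 0.3 -0.2]
 [-0.6 -0.1]]
side plate [ 0.518   0.3979  0.0579 -0.0576  0.    ] [[ 0.   0.5]
 [ 0.2 -0.3]
 [-0.5 -0.1]
 [ 0.3  0. ]]
[0.5453 0.2353 0.01  ]
[0.6245 0.2223 0.01  ]
[0.5254 0.1266 0.01  ]
```

Request:
play_rows(targets=[[[0.5, 1, 2, 0.03, 0, 0, 9.4], [1, 2.5, 5, 0.06, 0, 0, 9.4], [2, 4, 8, 0.09, 0, 0, 9.4], [4, 4.78, 10, 0.112, 0, 0, 9.4], [7, 4.78, 10.56, 0.112, 0, 0, 9.4], [8.4, 4.78, 10.56, 0.112, 0, 0, 9.4], [8.4, 4.78, 10.56, 0.112, 0, 0, 9.4], [8.4, 4.78, 10.56, 0.112, 0, 0, 9.4]]])

```text
time_s: 13.1
eef_pos: [0.5759, 0.174, 0.1407]
tcp_rot: [1.322, 1.133, -1.322]
contact_force: [-0.1, -0.2, 1.1]
grip_width: 1.0
```

Run:
```python
from h import *
s=manip.get_state();print(s["time_s"],np.round(s["eef_pos"],4),s["grip_width"]*94,np.abs(s["joint_vel"]).max(),R.from_rotvec(s["tcp_rot"]).as_matrix().round(4).tolist())
g=grab("wrist","wrist9.png");pickle.dump(g,open("wrist9.pkl","wb"))
crop("wrist9.png","l1.png",220,110,420,310,4)
```

```text
13.1 [0.5759 0.174  0.1407] 93.96103864187698 0.020158556219959854 [[-0.0001, 0.9882, -0.1532], [0.0003, -0.1532, -0.9882], [-1.0, -0.0002, -0.0003]]
```

View pics/l1.png

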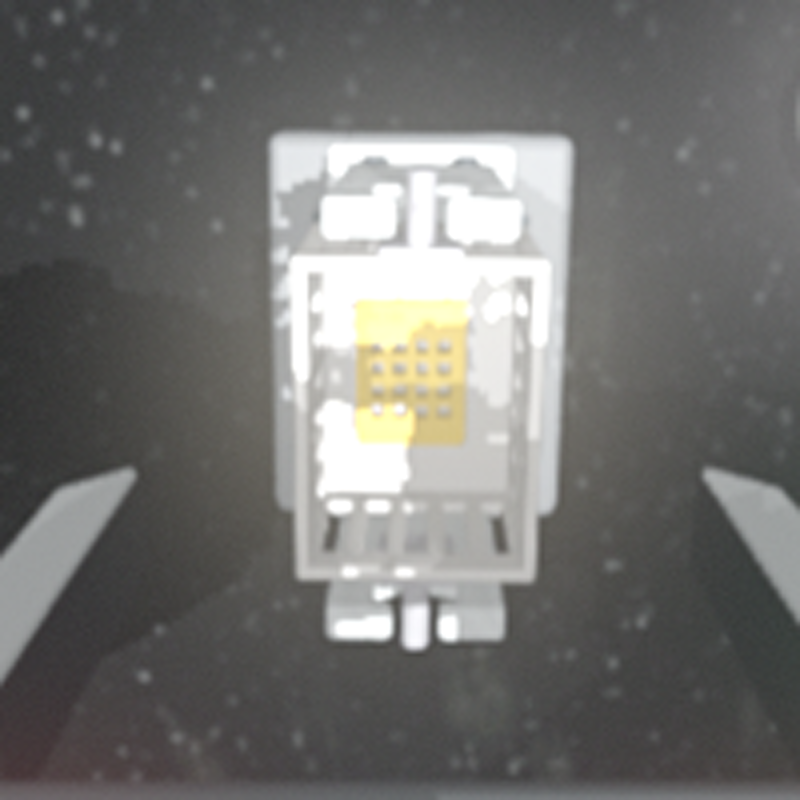

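Run:
```python
from h import *
np.set_printoptions(suppress=True,precision=4)
g=L("wrist9");cw=[(-1,1),(1,1),(1,-1),(-1,-1)]
hb=(g,cw,px([(290,253),(551,257),(536,582),(295,580)],220,110,4))
print(*fitrect([hb],.054,.074,[.575,.172,.088,-.15,0],True)); print(*fitrect([hb],.054,.074,[.575,.172,.088,-.15,0]))
print(onz(g,*px([(424,178)],220,110,4)[0],.086),onz(g,*px([(414,648)],220,110,4)[0],.086))
```

```text
[ 0.5758  0.1734  0.0903 -0.169   0.0089] [[-0.   0.1]
 [ 0.1 -0.1]
 [-0.1  0. ]
 [ 0.  -0. ]]
[ 0.5758  0.1734  0.0903 -0.1681  0.    ] [[-0.1  0. ]
 [ 0.  -0. ]
 [-0.   0.1]
 [ 0.1 -0.1]]
[0.585  0.2249 0.086 ] [0.5662 0.1179 0.086 ]
```

Request:
play_rows(targets=[[[2, 0, 0.1, 0.017, 0, 0, 9.4], [4, 0, 0.1, 0.017, 0, 0, 9.4], [6, 0, 0.1, 0.017, 0, 0, 9.4], [8, 0, 0.1, 0.017, 0, 0, 9.4], [9.1, 0, 0.1, 0.017, 0, 0, 9.4], [9.1, 0, 0.1, 0.017, 0, 0, 9.4], [9.1, 0, 0.1, 0.017, 0, 0, 9.4]]], newtons=30)

```text
time_s: 13.85
eef_pos: [0.5762, 0.1723, 0.0503]
tcp_rot: [1.335, 1.123, -1.334]
contact_force: [0.3, 0.3, -0.1]
grip_width: 0.999
```

Request:
play_rows(targets=[[[0, 0, 0, 0, 0, 0, 7.5], [0, 0, 0, 0, 0, 0, 6.5], [0, 0, 0, 0, 0, 0, 5.9], [0, 0, 0, 0, 0, 0, 5.6], [0, 0, 0, 0, 0, 0, 5.4], [0, 0, 0, 0, 0, 0, 5.2], [0, 0, 0, 0, 0, 0, 4.8], [0, 0, 0, 0, 0, 0, 4.8], [0, 0, 0, 0, 0, 0, 4.8]]])

```text
time_s: 14.75
eef_pos: [0.5756, 0.1719, 0.0493]
tcp_rot: [1.335, 1.123, -1.335]
contact_force: [-1.2, -1.2, 2.4]
grip_width: 0.57
```

Run:
```python
from h import *
s=manip.get_state();print(s["time_s"],np.round(s["eef_pos"],4),s["grip_width"]*94,np.round(s["contact_force"],1),R.from_rotvec(s["tcp_rot"]).as_matrix().round(4).tolist())
g=grab("wrist","wrist10.png");pickle.dump(g,open("wrist10.pkl","wb"))
crop("wrist10.png","m1.png",220,110,420,310,4)
```

```text
14.75 [0.5756 0.1719 0.0493] 53.608158038511576 [-1.2 -1.2  2.4] [[-0.0, 0.9852, -0.1712], [0.0, -0.1712, -0.9852], [-1.0, -0.0001, -0.0]]
```

View pics/m1.png

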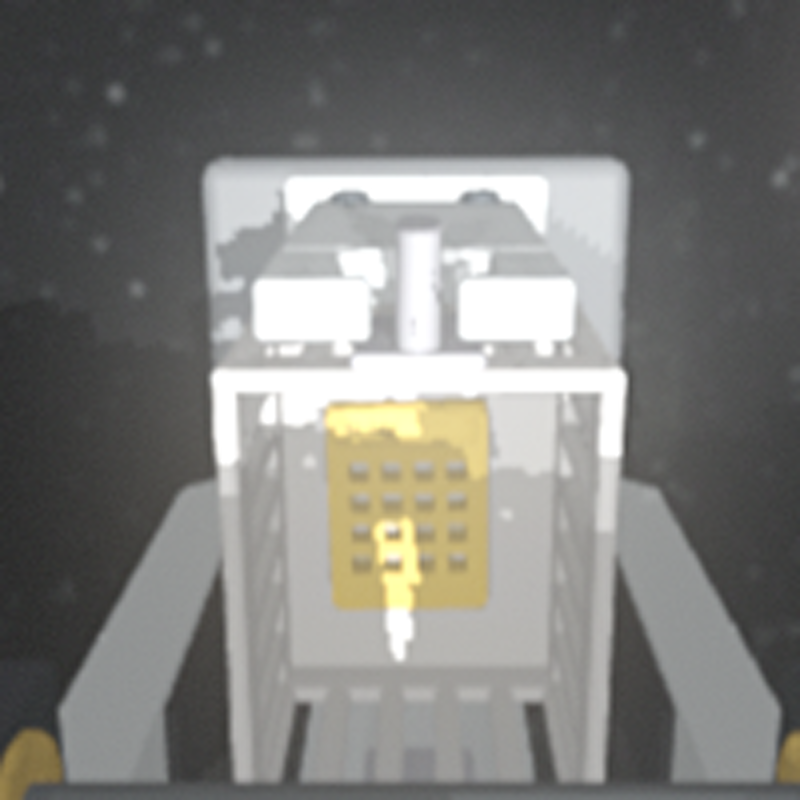

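Request:
play_rows(targets=[[[-0.2, 0, 0, 0, 0, 0, 4.8], [-0.5, 0, 0, 0, 0, 0, 4.8], [-0.9, 0, 0, 0, 0, 0, 4.8], [-1.3, 0, 0, 0, 0, 0, 4.8], [-1.3, 0, 0, 0, 0, 0, 4.8]]])

```text
time_s: 15.3
eef_pos: [0.576, 0.1721, 0.063]
tcp_rot: [1.336, 1.123, -1.334]
contact_force: [0.3, 0.3, -1.9]
grip_width: 0.569
```

Run:
```python
from h import *
s=manip.get_state();print(s["time_s"],np.round(s["eef_pos"],4),s["grip_width"]*94,np.round(s["contact_force"],1),np.round(s["torque"],2))
g=grab("wrist","wrist11.png");pickle.dump(g,open("wrist11.pkl","wb"))
crop("wrist11.png","n1.png",220,110,420,310,4)
```

```text
15.3 [0.576  0.1721 0.063 ] 53.522651002450516 [ 0.3  0.3 -1.9] [-0.03  0.06 -0.  ]
```

View pics/n1.png

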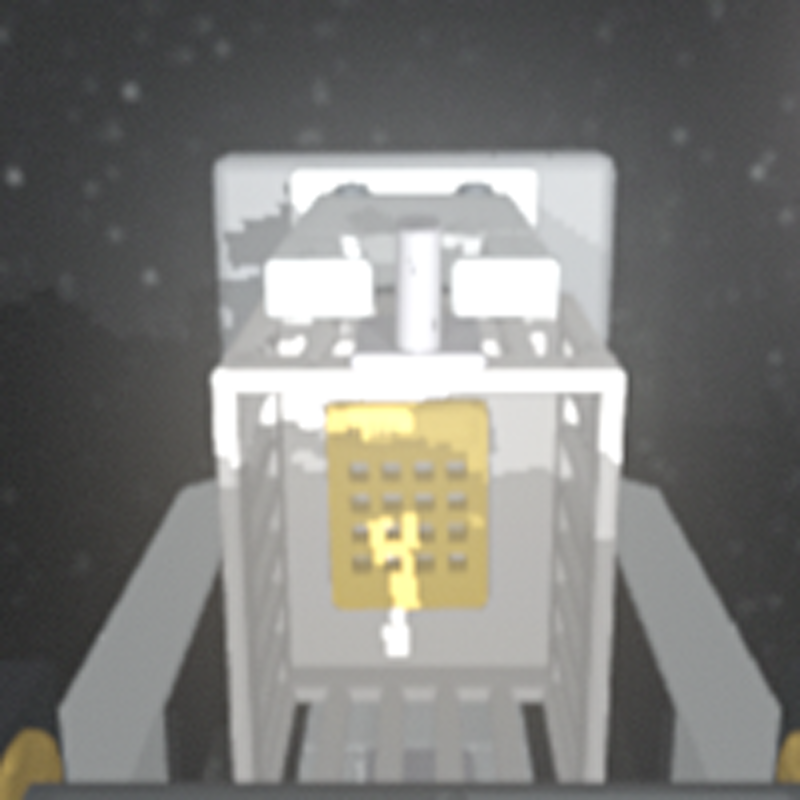

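Request:
play_rows(targets=[[[-0.6, 0, 0, 0, 0, 0, 4.8], [-1.4, 0, 0, 0, 0, 0, 4.8], [-2.5, 0, 0, 0, 0, 0, 4.8], [-4, 0, 0, 0, 0, 0, 4.8], [-6, 0, 0, 0, 0, 0, 4.8], [-8, 0, 0, 0, 0, 0, 4.8], [-10, 0, 0, 0, 0, 0, 4.8], [-11.5, 0, 0, 0, 0, 0, 4.8], [-12, 0, 0, 0, 0, 0, 4.8], [-12, 0, 0, 0, 0, 0, 4.8]]])

```text
time_s: 16.35
eef_pos: [0.5759, 0.172, 0.1831]
tcp_rot: [1.336, 1.123, -1.334]
contact_force: [-0.9, 0.0, -3.5]
grip_width: 0.573
```

Run:
```python
from h import *
s=manip.get_state();print(s["time_s"],np.round(s["eef_pos"],4),s["grip_width"]*94,np.round(s["contact_force"],1))
g=grab("wrist","wrist12.png");pickle.dump(g,open("wrist12.pkl","wb"))
p=s["eef_pos"]; T=Ttool(s); d=np.array([.518,.3985,.0])-[p[0],p[1],0]; print(T[:3,:3].T@d, np.arctan2(T[1,1],T[0,1]))
```

```text
16.35 [0.5759 0.172  0.1831] 53.88499504786454 [-0.9  0.  -3.5]
[ 6.21527320e-05 -9.57860292e-02 -2.13233144e-01] -0.17205719689964286
```

View pics/wrist12.png

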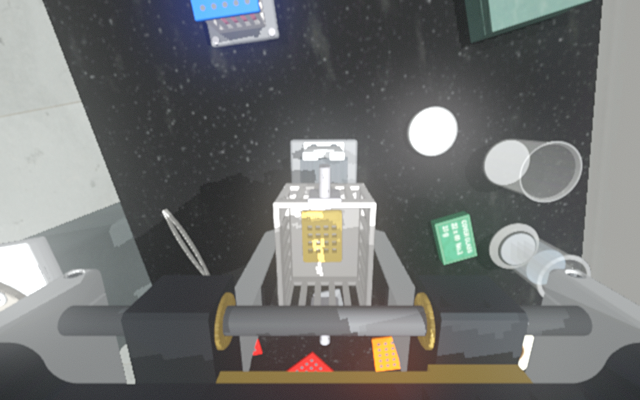

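Run:
```python
from h import *
np.set_printoptions(suppress=True,precision=4)
g=L("wrist10");T=g["W"]@np.linalg.inv(g["T_tool_cam"])
for z in(.087,.088,.089):
  for u in px([(211,368),(628,368)],220,110,4):
    w=onz(g,*u,z); print(z,(np.linalg.inv(T)@np.append(w,1))[:3])
```

```text
0.087 [-0.0377 -0.0271 -0.0375]
0.087 [-0.0377  0.0275 -0.0375]
0.088 [-0.0387 -0.0269 -0.0378]
0.088 [-0.0387  0.0273 -0.0377]
0.089 [-0.0397 -0.0267 -0.0381]
0.089 [-0.0397  0.0271 -0.038 ]
```

Request:
play_rows(targets=[[[0, -0.5, -1.1, 0, 0, 0, 4.8], [0, -1.6, -3.5, -0.02, 0, 0, 4.8], [0, -2.9, -6.4, -0.04, 0, 0, 4.8], [0, -4.2, -9.3, -0.06, 0, 0, 4.8], [0, -5.5, -12.2, -0.08, 0, 0, 4.8], [0, -6.8, -15.1, -0.1, 0, 0, 4.8], [0, -8, -17.8, -0.12, 0, 0, 4.8], [0, -9, -20, -0.13, 0, 0, 4.8], [0, -9.58, -21.2, -0.13, 0, 0, 4.8], [0, -9.58, -21.2, -0.13, 0, 0, 4.8]]])

```text
time_s: 17.4
eef_pos: [0.5163, 0.399, 0.1816]
tcp_rot: [1.238, 1.191, -1.239]
contact_force: [-0.5, -0.3, -2.1]
grip_width: 0.57
```

Run:
```python
from h import *
s=manip.get_state();print(s["time_s"],np.round(s["eef_pos"],4),s["grip_width"]*94,np.round(s["contact_force"],1),R.from_rotvec(s["tcp_rot"]).as_matrix().round(4).tolist())
g=grab("wrist","wrist13.png");pickle.dump(g,open("wrist13.pkl","wb"))
crop("wrist13.png","o1.png",220,100,420,310,4)
```

```text
17.4 [0.5163 0.399  0.1816] 53.624184096492364 [-0.5 -0.3 -2.1] [[-0.001, 0.9992, -0.04], [-0.0001, -0.04, -0.9992], [-1.0, -0.001, 0.0001]]
```

View pics/o1.png

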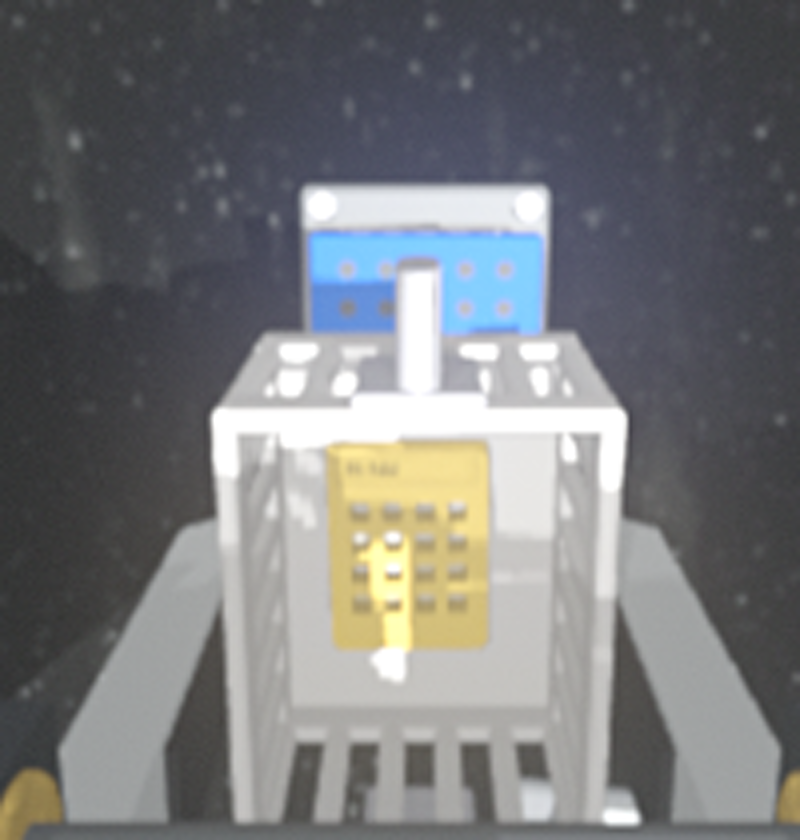

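Request:
play_rows(targets=[[[0.8, 0.17, 0.12, 0, 0, 0, 4.8], [2, 0.17, 0.12, 0, 0, 0, 4.8], [4, 0.17, 0.12, 0, 0, 0, 4.8], [6, 0.17, 0.12, 0, 0, 0, 4.8], [8, 0.17, 0.12, 0, 0, 0, 4.8], [9, 0.17, 0.12, 0, 0, 0, 4.8], [9.5, 0.17, 0.12, 0, 0, 0, 4.8], [9.5, 0.17, 0.12, 0, 0, 0, 4.8], [9.5, 0.17, 0.12, 0, 0, 0, 4.8]]])

```text
time_s: 18.35
eef_pos: [0.5196, 0.396, 0.088]
tcp_rot: [1.241, 1.189, -1.24]
contact_force: [-0.7, 0.5, -1.6]
grip_width: 0.568
```

Run:
```python
from h import *
s=manip.get_state();print(s["time_s"],np.round(s["eef_pos"],4),s["grip_width"]*94,np.round(s["contact_force"],1),R.from_rotvec(s["tcp_rot"]).as_matrix().round(4).tolist())
g=grab("wrist","wrist14.png");pickle.dump(g,open("wrist14.pkl","wb"))
crop("wrist14.png","p1.png",220,100,420,310,4)
g=grab("scene","scene14.png");crop("scene14.png","p2.png",200,100,320,220,5)
g=grab("side","side14.png");crop("side14.png","p3.png",350,180,480,310,5)
```

```text
18.35 [0.5196 0.396  0.088 ] 53.35428103154902 [-0.7  0.5 -1.6] [[0.0006, 0.9991, -0.0423], [0.0006, -0.0423, -0.9991], [-1.0, 0.0006, -0.0006]]
```

View pics/p1.png

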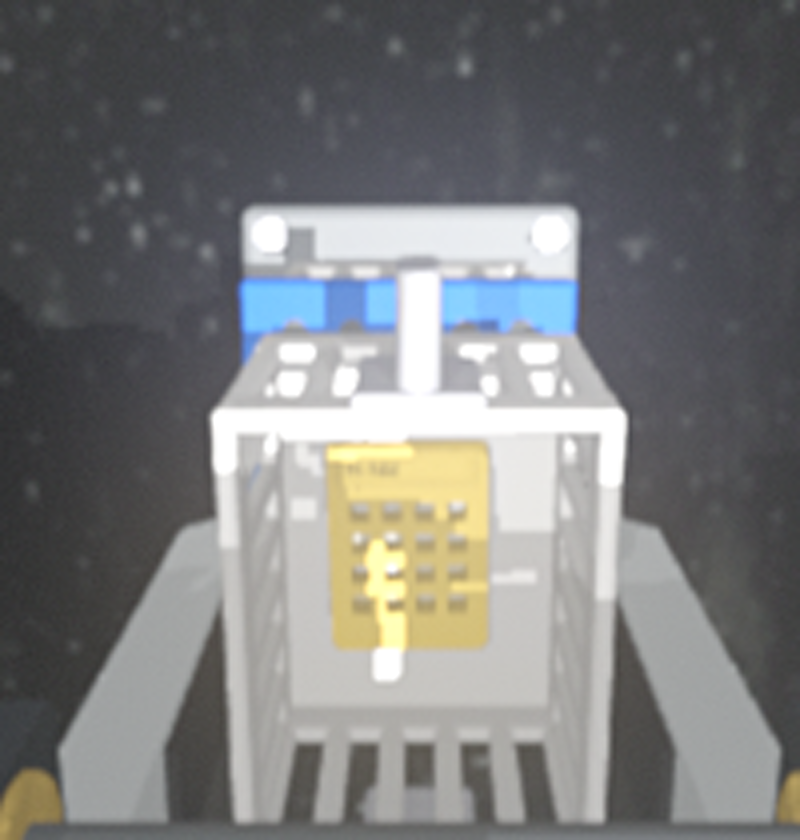

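View pics/p2.png

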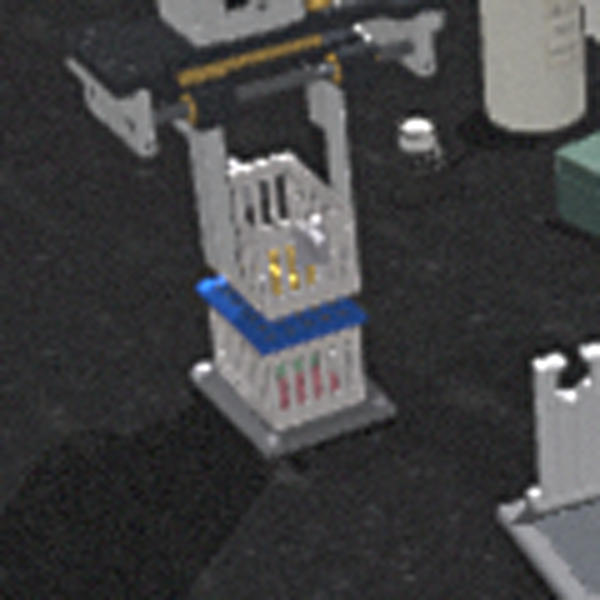

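Request:
play_rows(targets=[[[0.4, -0.15, -0.14, 0, 0, 0, 4.8], [0.8, -0.15, -0.14, 0, 0, 0, 4.8], [1.0, -0.15, -0.14, 0, 0, 0, 4.8], [1.0, -0.15, -0.14, 0, 0, 0, 4.8], [1.0, -0.15, -0.14, 0, 0, 0, 4.8]]])

```text
time_s: 19.0
eef_pos: [0.5177, 0.3973, 0.0772]
tcp_rot: [1.24, 1.189, -1.24]
contact_force: [0.6, -0.3, -2.5]
grip_width: 0.569
```

Run:
```python
from h import *
s=manip.get_state();print(s["time_s"],np.round(s["eef_pos"],4),s["grip_width"]*94,np.round(s["contact_force"],1),R.from_rotvec(s["tcp_rot"]).as_matrix().round(4).tolist())
g=grab("wrist","wrist15.png");pickle.dump(g,open("wrist15.pkl","wb"))
crop("wrist15.png","q1.png",220,100,420,310,4)
```

```text
19.0 [0.5177 0.3973 0.0772] 53.522949889705885 [ 0.6 -0.3 -2.5] [[-0.0002, 0.9991, -0.0421], [-0.0001, -0.0421, -0.9991], [-1.0, -0.0002, 0.0001]]
```

View pics/q1.png

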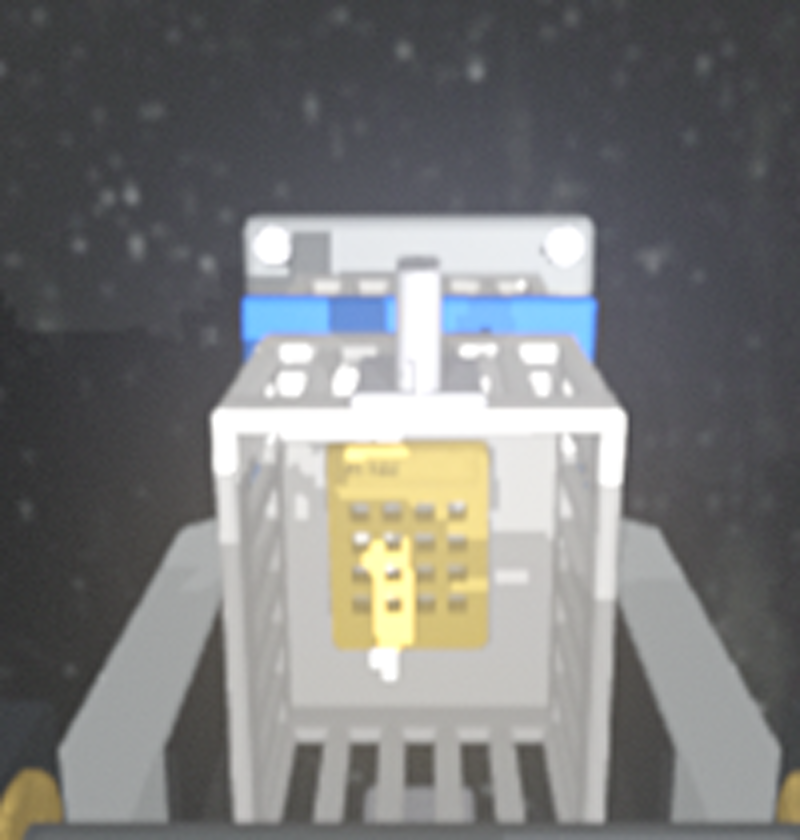

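Run:
```python
from h import *
np.set_printoptions(suppress=True,precision=4)
g=L("wrist15");T=np.linalg.inv(g["W"]@np.linalg.inv(g["T_tool_cam"]))
for u,z in (((420,297),.063),((420,336),.0772-.0113),((420,409),.0772+.0387)): print((T@np.append(onz(g,*px([u],220,100,4)[0],z),1))[:3])
```

```text
[ 0.0142  0.0003 -0.0427]
[ 0.0113  0.0003 -0.0364]
[-0.0387  0.0002 -0.0376]
```

Request:
play_rows(targets=[[[0.1, 0, -0.05, 0, 0, 0, 4.8], [0.2, 0, -0.05, 0, 0, 0, 4.8], [0.25, 0, -0.05, 0, 0, 0, 4.8], [0.3, 0, -0.05, 0, 0, 0, 4.8], [0.3, 0, -0.05, 0, 0, 0, 4.8], [0.3, 0, -0.05, 0, 0, 0, 4.8]]])

```text
time_s: 19.65
eef_pos: [0.5177, 0.3979, 0.0745]
tcp_rot: [1.24, 1.189, -1.24]
contact_force: [-2.0, -1.8, 3.0]
grip_width: 0.57
```

Request:
play_rows(targets=[[[0.02, 0, 0, 0, 0, 0, 5.3], [0.02, 0, 0, 0, 0, 0, 5.5], [0.02, 0, 0, 0, 0, 0, 5.7], [0.02, 0, 0, 0, 0, 0, 6.0], [0.02, 0, 0, 0, 0, 0, 6.5], [0.02, 0, 0, 0, 0, 0, 7.2], [0.02, 0, 0, 0, 0, 0, 8.2], [0.02, 0, 0, 0, 0, 0, 9.2], [0.02, 0, 0, 0, 0, 0, 9.2]]])

```text
time_s: 20.55
eef_pos: [0.5178, 0.3978, 0.0741]
tcp_rot: [1.24, 1.189, -1.24]
contact_force: [-0.4, 0.6, -0.6]
grip_width: 0.969
```

Run:
```python
from h import *
s=manip.get_state();print(s["time_s"],np.round(s["eef_pos"],4),s["grip_width"]*94,np.round(s["contact_force"],1))
g=grab("wrist","wrist16.png");pickle.dump(g,open("wrist16.pkl","wb"))
crop("wrist16.png","r1.png",220,100,420,310,4)
```

```text
20.55 [0.5178 0.3978 0.0741] 91.06618208850675 [-0.4  0.6 -0.6]
```

View pics/r1.png

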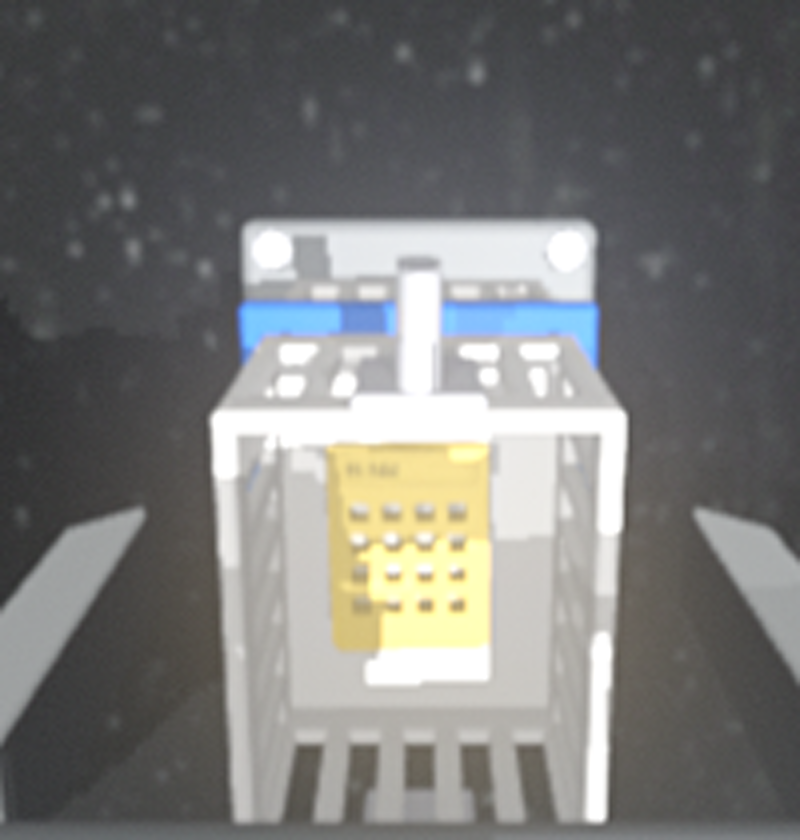

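Released cleanly: the basket's rim spans 212–627 and the plate 240–598 around trunnion column 419, so it is centred. Now I'll retreat straight up and check.

Request:
play_rows(targets=[[[-0.8, 0, 0, 0, 0, 0, 9.4], [-2.5, 0, 0, 0, 0, 0, 9.4], [-5, 0, 0, 0, 0, 0, 9.4], [-8, 0, 0, 0, 0, 0, 9.4], [-11, 0, 1, 0, 0, 0, 9.4], [-14, 0, 4, 0, 0, 0, 9.4], [-15, 0, 8, 0, 0, 0, 9.4], [-15, 0, 12, 0, 0, 0, 9.4], [-15, 0, 12, 0, 0, 0, 9.4], [-15, 0, 12, 0, 0, 0, 9.4]]])

```text
time_s: 21.6
eef_pos: [0.513, 0.2772, 0.2251]
tcp_rot: [1.242, 1.188, -1.24]
contact_force: [-0.1, 0.6, 0.3]
grip_width: 1.0
```

Run:
```python
from h import *
s=manip.get_state();print(s["time_s"],np.round(s["eef_pos"],4),s["grip_width"]*94,np.round(s["contact_force"],1))
for n in("wrist","side","scene"):
    g=grab(n,n+"17.png");pickle.dump(g,open(n+"17.pkl","wb"))
crop("wrist17.png","s1.png",255,20,365,150,5)
a=cv2.imread("pics/side17.png")[200:310,350:470];b=cv2.imread("pics/scene17.png")[110:220,210:330]
cv2.imwrite("pics/s2.png",cv2.resize(np.hstack([a,b]),None,fx=3.3,fy=3.3,interpolation=cv2.INTER_CUBIC))
```

```text
21.6 [0.513  0.2772 0.2251] 93.99705210979997 [-0.1  0.6  0.3]
```

View pics/s1.png

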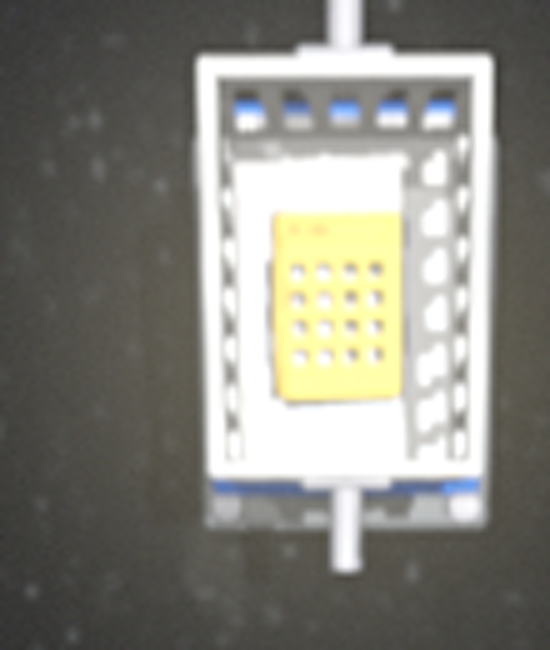

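View pics/s2.png

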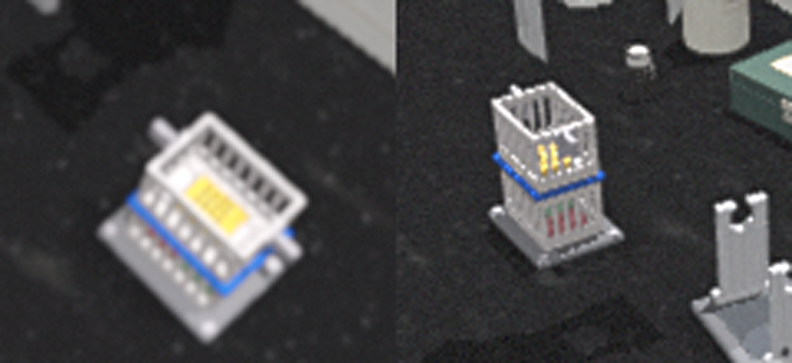

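View pics/side17.png

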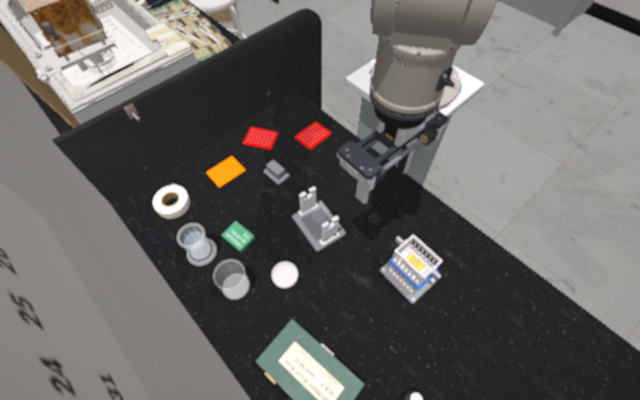

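Run:
```python
from h import *
np.set_printoptions(suppress=True,precision=4)
g=L("wrist17");cw=[(-1,1),(1,1),(1,-1),(-1,-1)]
print(*fitrect([(g,cw,px([(196,54),(494,56),(490,478),(209,480)],255,20,5))],.054,.074,[.518,.398,.113,-.04,0],True))
s=manip.get_state();print(s["time_s"])
print(ticket.hand_in())
```

```text
[ 0.5183  0.3973  0.1171 -0.0341  0.0451] [[ 0.1 -0.1]
 [-0.  -0.2]
 [-0.6  0.1]
 [ 0.5  0.2]]
21.75
the job is handed in; nothing more can be done
None
```

The blue separator plate lies on the lower basket, and the white basket stands upright on top of it with its yellow cassette inside. I handed the job in at 21.75 s; no verdict is reported.

- **Plate:** I gripped the blue plate off its pedestal across its 62 mm width. After release it measured (0.518, 0.3986), yaw −0.041, against the lower basket at (0.518, 0.398), yaw −0.044. That is within about 1 mm and 0.2°.
- **Hanging basket:** I gripped it across its flat sides with 30 N and lifted it straight up. It did not catch or slip in the views and force readings taken on the way up. It touched the plate at about 5 N and stayed put when the fingers opened.
- **Final check:** From the wrist camera the basket's rim measured (0.518, 0.397), yaw −0.034, within about 1.5 mm and 0.6° of the plate and lower basket. The bystander objects in the side view (petri dish, green box) look unmoved. The arm never went near the forceps, but they are hidden behind the arm in that last view, so I could not confirm them there.
- **Disagreements:**
    - The last rim fit gave a height of 0.117 m and a tilt of 2.6° about the basket's y axis, where 0.113 m and 0° were expected. It rests on one overexposed view, and the side and scene cameras show the basket flat and upright.
    - The side camera gave the plate a yaw of −0.058 against −0.041 from the wrist camera; I used the wrist value.

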